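# Check a batch of drilled plates on the twin-pin gauge fixture

## Task

Check this batch of drilled aluminium plates: lift the blue gauge plate off the fixture's two pins and lay it flat on the green mat, hang every aluminium plate on the two pins so that they lie stacked flat and fully down, then hang the gauge plate back on the pins on top of the stack, same side up as before. Finish by pushing both red-handled gauge pins fully home, collar on the plate, through the two brass gauge holes and leave them standing there; leave the other things on the bench where they lie.

Things in the scene. Friction and masses are not known exactly. Their poses are not given: they have to be found in the camera images.
- fixture: fixed check fixture: steel base 180 x 76 x 15 mm with two identical upright locating pins on its x axis, 100 mm apart. Each has a dark shoulder 26 mm across, its flat top 39 mm above the bench, where plates rest, then a bright pin 12 mm in diameter rising 49 mm above the shoulder, its last 8 mm tapered to 6 mm. Origin: middle of the base's underside, on the bench; x along the row of pins, z up
- fixture_mid (a point): point midway between the two locating pins of the fixture, at the height of the shoulders' tops (39 mm above the bench); axes as the fixture's
- part1_center (a point): loose drilled aluminium plate to be checked, 130 x 50 x 10 mm, 0.16 kg, with four 14 mm through holes on its long centre line: two locating holes 50 mm either side of the centre, two inner holes 24 mm either side. Same both ways round and either side up; all parts are alike, two or three are present (None if absent). Point: its centre, half-way through; x along its length, z through its thickness
- part2_center (a point): loose drilled aluminium plate to be checked, 130 x 50 x 10 mm, 0.16 kg, with four 14 mm through holes on its long centre line: two locating holes 50 mm either side of the centre, two inner holes 24 mm either side. Same both ways round and either side up; all parts are alike, two or three are present (None if absent). Point: its centre, half-way through; x along its length, z through its thickness
- part3_center (a point): loose drilled aluminium plate to be checked, 130 x 50 x 10 mm, 0.16 kg, with four 14 mm through holes on its long centre line: two locating holes 50 mm either side of the centre, two inner holes 24 mm either side. Same both ways round and either side up; all parts are alike, two or three are present (None if absent). Point: its centre, half-way through; x along its length, z through its thickness
- gauge_center (a point): blue gauge plate, 130 x 50 x 12 mm, 0.3 kg: two steel-rimmed 14 mm locating holes 50 mm either side of its centre on the long centre line, two brass-rimmed 11 mm gauge holes 24 mm either side; same both ways round. It starts hung on the fixture's pins, resting on the shoulders. Point: its centre, half-way through; x along its length, z through its thickness, up at the start
- gauge_hole0 (a point): centre of one brass gauge hole of the gauge plate, at its top face (6 mm above the plate's centre), 24 mm from the centre towards the plate's -x
- gauge_hole1 (a point): the same for the other brass gauge hole, 24 mm from the centre towards the plate's +x
- mat_top (a point): green rubber bench mat, 190 x 130 mm, 3 mm thick, fixed. Point: the centre of its top face; x along the long side
- pin_stand: wooden gauge-pin stand, 130 x 50 mm, 58 mm high, fixed; two bores of 12 mm, 31 mm either side of its middle along its x, in which the gauge pins stand upright. Origin: centre of its underside; x along its length
- gauge_pin1_grip (a point): gauge pin, 92 mm long, 50 g, upright in the stand: steel shank 8 mm in diameter, 48 mm long, its last 7 mm tapered to 3 mm; then a collar 18 mm across, 4 mm thick, resting on the stand's top (58 mm above the bench); then a red handle 15 mm in diameter, 40 mm long. Point: centre of the handle, 24 mm above the collar's underside, 72 mm above the tip; z up the pin. Both are alike and fit either gauge hole
- gauge_pin2_grip (a point): gauge pin, 92 mm long, 50 g, upright in the stand: steel shank 8 mm in diameter, 48 mm long, its last 7 mm tapered to 3 mm; then a collar 18 mm across, 4 mm thick, resting on the stand's top (58 mm above the bench); then a red handle 15 mm in diameter, 40 mm long. Point: centre of the handle, 24 mm above the collar's underside, 72 mm above the tip; z up the pin. Both are alike and fit either gauge hole
- oil_bottle: bystander: white squeeze bottle with a red spout, 54 mm across, 168 mm tall, standing; origin at its foot
- chip_brush: bystander: bench brush with a round wooden handle, 250 mm long, lying along its x
- hammer: bystander: ball-peen hammer, 270 mm long, lying along its x
- try_square: bystander: small steel try square, stock 100 mm, blade 150 mm, lying flat
- deburrer: bystander: blue-handled deburring tool, 160 mm long, lying along its x
Not all that is in view belongs to the job. There is more than one size of the part that bears gauge_center; the job needs the middle-sized.

How it is judged:
By the outcome, as a careful person would: the job done as asked, in the order asked, and still so for the second after the job is handed in, with the robot touching nothing.
Of part1, part2, part3 only 2 to 3 are there at a start; the rules pass over those that are not, and their reading is None.
At some moment in a run one of part1, part2, part3, gauge_plate may be knocked a few centimetres aside while the robot is not near it.
Once in a run the grip may slacken for a moment while it holds something.
It also fails if it takes over 208 s, if anything falls off the work surface, if the arm or the gripper's body presses on something with over 40 N, if the wrist force passes 120 N, or if a joint passes its speed limit or range.

## Robot

A 7-joint arm with a two-finger parallel gripper is mounted at the origin on the work surface. World frame = base frame: x ahead of the robot, y to its left, z up, the work surface at z = 0. Lengths are in m, angles in rad, forces in N, time in s.
With the tool pointing down it reaches from about 0.425 to 1.025 m from the base axis. Payload 9.4 kg.
Tool frame: the origin (TCP) lies on the centre line of the jaws, within the pads' length; the fingertips stand 14 mm ahead of it and the grasp point (between the pads) lies 5 mm behind it; z points along the fingers, y is the direction in which the jaws open and shut (so a half turn about z gives the same grasp; the last joint's range is limited). The gripper opens to 85 mm and grips with 20 to 120 N. Pads are 22 mm wide; open, the fingers measure 114 mm over their backs; the gripper's body (76 mm by 85 mm) begins 54 mm behind the grasp point. The pads swing forward as they close: fully open they stand 13 mm farther back than shut.
Start: joints at [-1.286, 0.599, -0.003, 1.599, 0.002, 0.943, -0.08], TCP at [0.257, 0.678, 0.245] pointing down, gripper open.
Joint ranges: [-2.57, 2.57], [-0.35, 1.97], [-1.29, 1.29], [0.11, 2.56], [-1.05, 4.19], [0.11, 1.86], [-2.63, 2.63]. Speed limits (rad/s): [2.22, 2.22, 3.01, 3.01, 3.14, 3.14, 3.14].

## Interface

Orientations are given as a unit quaternion [w, x, y, z].
In Python, from station import monitor, vision, ctrl, boxes_of gives the robot as it stands.
- The arm moves only by the tool play_rows, never from a script. Its argument "series" is one flat list of numbers, 7 for each row, row after row: the opening, from -1 (shut) to 1 (fully open), then the shift along the world's x, y, z in mm, then the turn, a rotation vector about the world's x, y, z in degrees. A call has 1 to 20 rows; each row is the pose to reach, as a shift and turn from the pose commanded when the call began; what a row does not reach only later rows make up. A row lasts 1/10 s, in which the tool goes at most 50 mm and 8.59 degrees, less where a joint would pass 70% of its speed; a pose out of reach is approached as far as the arm can. A call with a gripper value outside its range is refused whole. The fingers move at their own pace and stop on an object; "force" is the grip in N (left out, the last holds). Time passes only in rows, so rows that repeat a pose let the fingers close. It gives the time, the measured TCP pose, the force and the opening at its end, in the units of the state.
- monitor.read_state(): the state, without advancing time (a new reading comes with each control period).
- vision.snapshot(name): name is "scene" or "side" or "wrist"; returns a dict with "color" (384x512x3 uint8, red, green, blue), "intrinsics" (3x3 intrinsics, pixels), "cam_to_world" (4x4, takes a point from camera to world coordinates); the wrist camera has in their place "mount" (4x4, takes a point from camera to tool coordinates, whose origin is the TCP and whose axes are the flange's). Camera axes: x right, y up, looking along -z (the intrinsics and any distortion apply to the point x, -y, -z); pixel columns grow to the right and rows downward; lengths in m; the calibration is good to about 2 mm. A picture is of the moment at which its call begins: read the wrist's pose just before it. There is no depth.
- ctrl.job_done(): hands the job in, once; it reports no verdict.
Trained networks look in the newest picture that a camera, given by its name, has taken for a name from the list of things; names that differ only in an ending like _2 or _b are one class to them, and where a whole thing is asked for, a point or a joint stands for the part that bears it (a point fixed in the world has none). Each returns a list of dicts, best first, with "confidence" (0 to 1); they miss things now and then, are a little off and sometimes report something else, mostly with a low value. They report only what shows in the picture. A call takes as long as a camera call. They do not tell look-alikes from the thing itself.
- boxes_of(query, camera): "box" ([left, top, right, bottom] in pixels, round what is visible of it).
The state is a dict: "time": time; "qpos": joint angles; "qvel": joint speeds; "effort": joint torques, N m; "tcp_pos": TCP position; "tool_rot": TCP orientation; "wrist_force": force on the tool from outside, world axes, zero at the start; "wrist_torque": the same for the moment, N m; "grip_width": finger opening in m.
Only numpy, scipy, OpenCV 4.12 (cv2) and the standard library are available. Lean on these libraries where they do the work, as an engineer would, in place of code of your own. Each camera call takes 0.05 s, during which the arm holds its last target. There are 200 camera calls.

## Working session

There is one attempt and no reset: what is moved stays moved. The work goes in short steps, Python scripts to look and compute and a tool call to move; the robot and the scene stay as the last step left them, time stands still between calls to the robot, and variables do not carry over. Pictures are saved under pics/ and viewed, about 12 in all and at most 16, crops included, and the job is handed in when it is done.

Besides the shell and the picture viewer there is one more tool, called after ">>>" as a command line: name --argument value ..., lists and objects as JSON in quotes. play_rows: Moves the arm, as the interface text tells. Its arguments: {"type":"object","properties":{"series":{"type":"array","items":{"type":"number"}},"force":{"type":"number"}},"required":["series"]}

```bash
ls; mkdir -p pics; cat > h.py <<'E'
import numpy as np, cv2
from station import monitor, vision, ctrl, boxes_of
from scipy.spatial.transform import Rotation as R
def snap(n,path=None):
    s=monitor.read_state(); d=vision.snapshot(n)
    if n=='wrist':
        T=np.eye(4);w=s['tool_rot'];T[:3,:3]=R.from_quat([w[1],w[2],w[3],w[0]]).as_matrix();T[:3,3]=s['tcp_pos']
        d['T']=T@np.array(d['mount'])
    else: d['T']=np.array(d['cam_to_world'])
    d['K']=np.array(d['intrinsics'])
    if path: cv2.imwrite(path,d['color'][:,:,::-1])
    return d
def ray(d,u,v,z):
    p=np.linalg.inv(d['K'])@[u,v,1]; r=d['T'][:3,:3]@[p[0],-p[1],-p[2]]; o=d['T'][:3,3]
    return o+r*(z-o[2])/r[2]
def proj(d,P):
    c=np.linalg.inv(d['T'])@[*P,1]; q=d['K']@[c[0],-c[1],-c[2]]; return q[:2]/q[2]
E
python3 - <<'E'
from h import *
s=monitor.read_state(); print(s)
a=snap('scene');b=snap('side');c=snap('wrist')
print([k for k in a],[k for k in c]);print(c['mount'])
for n,d in (('scene',a),('side',b)):
    print(n,d['T'][:3,3])
    for q in ['fixture','part1_center','gauge_center','mat_top','pin_stand','gauge_pin1_grip','oil_bottle','hammer','chip_brush','try_square','deburrer']:
        print(q,[(np.round(x['box']).astype(int).tolist(),round(x['confidence'],2)) for x in boxes_of(q,n)][:6])
cv2.imwrite('pics/a.png',np.vstack([a['color'],b['color']])[:,:,::-1])
cv2.imwrite('pics/1.png',cv2.resize(a['color'][:,:,::-1],(800,600)))
cv2.imwrite('pics/2.png',cv2.resize(b['color'][:,:,::-1],(800,600)))
E
```

```text
pics
{'time': 0.0, 'qpos': array([-1.28569112,  0.60011276, -0.00252784,  1.60013189,  0.00180619,
        0.94290211, -0.07980848]), 'qvel': array([-0.00059501,  0.00049069,  0.00074906, -0.00064752,  0.00064804,
       -0.00012472, -0.00073156]), 'effort': array([ 8.74127945e-04, -7.76469326e+01,  1.56544089e+00, -2.58015507e+01,
        1.24267748e-02,  8.68304487e-03,  5.45998319e-05]), 'tcp_pos': array([0.2564878 , 0.67763192, 0.24442538]), 'tool_rot': array([-6.21376235e-05,  1.79897324e-01,  9.83685087e-01, -7.73618396e-04]), 'wrist_force': array([0.05508954, 0.41086947, 0.34245288]), 'wrist_torque': array([-0.03103458,  0.08731614, -0.0148886 ]), 'grip_width': 0.0849404947919649}
['color', 'intrinsics', 'cam_to_world', 'T', 'K'] ['color', 'intrinsics', 'mount', 'T', 'K']
[[-5.01553000e-04  9.60721020e-01  2.77515531e-01  7.01584804e-02]
 [ 9.99999672e-01  3.05284489e-04  7.50443077e-04 -1.35041970e-03]
 [ 6.36245251e-04  2.77515816e-01 -9.60720858e-01 -1.28309156e-01]
 [ 0.00000000e+00  0.00000000e+00  0.00000000e+00  1.00000000e+00]]
scene [1.26217285 0.45855728 1.06834556]

[... 702 characters left out ...]
 0.43185096 -1.03329868  0.83083534]
fixture [([241, 154, 278, 167], 0.71), ([228, 174, 273, 224], 0.65)]
part1_center [([240, 156, 274, 166], 0.58)]
gauge_center [([235, 182, 266, 205], 0.8), ([155, 202, 217, 243], 0.72), ([190, 181, 215, 195], 0.58), ([301, 172, 349, 221], 0.18)]
mat_top [([200, 247, 277, 291], 0.65), ([256, 96, 269, 139], 0.29)]
pin_stand [([281, 242, 334, 273], 0.91)]
gauge_pin1_grip [([293, 236, 300, 251], 0.48)]
oil_bottle [([256, 97, 269, 139], 0.93), ([187, 160, 228, 176], 0.34)]
hammer [([303, 171, 351, 221], 0.79)]
chip_brush [([239, 298, 338, 357], 0.67)]
try_square [([315, 231, 325, 249], 0.74), ([285, 145, 332, 162], 0.5)]
deburrer [([293, 232, 299, 248], 0.51)]
```

View pics/1.png

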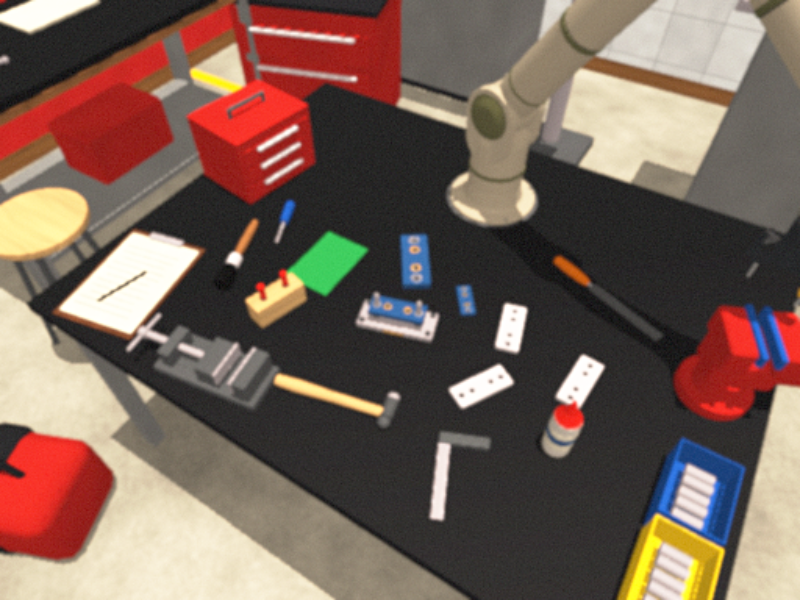

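View pics/2.png

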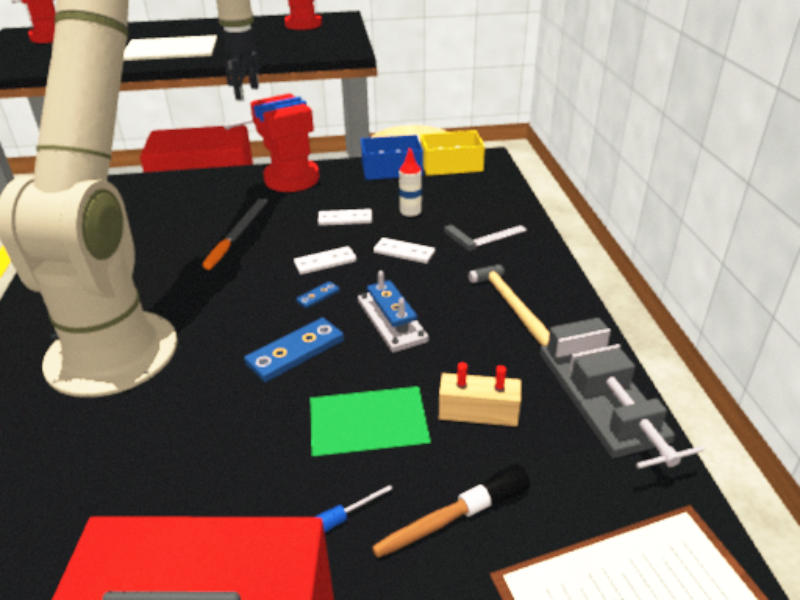

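```bash
python3 - <<'E'
from h import *
a=snap('scene');b=snap('side')
k=.64
for n,p,q,z in [('fix',(398,309),(392,303),.045),('A',(511,328),(325,260),.01),('B',(481,385),(404,250),.01),('C',(580,381),(345,216),.01),('mat',(329,262),(370,420),.003),('stand',(277,294),(480,388),.058),('bottle',(557,450),(410,212),.0),('small',(466,300),(319,293),.0),('big',(415,260),(294,348),.01),
 ('fixL',(376,297),(400,300),.085),('fixR',(420,305),(381,272),.085),('pinL',(262,288),(462,369),.082),('pinR',(284,276),(501,372),.082)]:
    print(n,ray(a,p[0]*k,p[1]*k,z).round(3),ray(b,q[0]*k,q[1]*k,z).round(3))
for n,e in [('A',((513,305),(509,351))),('B',((453,392),(509,377))),('C',((597,359),(562,402)))]:
    p=[ray(a,x*k,y*k,.01) for x,y in e];d=p[1]-p[0];print(n,np.degrees(np.arctan2(d[1],d[0])),np.linalg.norm(d))
print(monitor.read_state()['time'])
E
```

```text
fix [0.533 0.014 0.045] [0.538 0.009 0.045]
A [0.417 0.252 0.01 ] [0.414 0.238 0.01 ]
B [0.594 0.263 0.01 ] [0.594 0.251 0.01 ]
C [0.471 0.439 0.01 ] [0.471 0.429 0.01 ]
mat [ 0.463 -0.24   0.003] [ 0.469 -0.252  0.003]
stand [ 0.654 -0.245  0.058] [ 0.651 -0.26   0.058]
bottle [0.644 0.457 0.   ] [0.635 0.441 0.   ]
small [0.388 0.121 0.   ] [0.396 0.128 0.   ]
big [ 0.344 -0.051  0.01 ] [ 0.344 -0.055  0.01 ]
fixL [ 0.558 -0.029  0.085] [ 0.549 -0.037  0.085]
fixR [0.525 0.067 0.085] [0.524 0.061 0.085]
pinL [ 0.673 -0.27   0.082] [ 0.625 -0.236  0.082]
pinR [ 0.616 -0.251  0.082] [ 0.686 -0.253  0.082]
A 20.786696920347556 0.13855584485191746
B 139.25731202591714 0.12997934165663003
C -9.649808122058579 0.14745380326786184
1.35
```

>>> play_rows --series '[1,280,-665,-44,0,0,-53,1,280,-665,-44,0,0,-53,1,280,-665,-44,0,0,-53,1,280,-665,-44,0,0,-53,1,280,-665,-44,0,0,-53,1,280,-665,-44,0,0,-53,1,280,-665,-44,0,0,-53,1,280,-665,-44,0,0,-53,1,280,-665,-44,0,0,-53,1,280,-665,-44,0,0,-53,1,280,-665,-44,0,0,-53,1,280,-665,-44,0,0,-53,1,280,-665,-44,0,0,-53,1,280,-665,-44,0,0,-53,1,280,-665,-44,0,0,-53,1,280,-665,-44,0,0,-53,1,280,-665,-44,0,0,-53,1,280,-665,-44,0,0,-53,1,280,-665,-44,0,0,-53,1,280,-665,-44,0,0,-53]' --force 60

```text
time: 3.35
tcp_pos: [0.5364, 0.0143, 0.2014]
tool_rot: [-0.0, 0.599, 0.801, 0.0]
wrist_force: [0.3, -1.0, 0.2]
grip_width: 0.0857
```

```bash
cat >> h.py <<'E'
def pose(s=None):
    s=s or monitor.read_state(); w=s['tool_rot']; M=R.from_quat([w[1],w[2],w[3],w[0]]).as_matrix()
    return np.round(np.array(s['tcp_pos'])*1000,1), round(float(np.degrees(np.arctan2(M[1,0],M[0,0]))),2), np.round(M[:,2],4), round(s['grip_width']*1000,1), round(s['time'],2), np.round(s['wrist_force'],1)
E
python3 - <<'E'
from h import *
d=snap('wrist','pics/3.png');print(pose(),d['K'])
print(d['T'])
E
```

```text
(array([536.4,  14.1, 201.4]), 106.36, array([-0.e+00,  2.e-04, -1.e+00]), 84.9, 3.4, array([-0.4, -0.5, -0.8])) [[341.94164793   0.         255.91620752]
 [  0.         341.94164793 188.79212201]
 [  0.           0.           1.        ]]
[[ 9.59531736e-01 -2.70406397e-01 -7.86080685e-02  5.16155563e-01]
 [ 2.81599986e-01  9.21926331e-01  2.65994901e-01  8.03040821e-02]
 [ 5.44125304e-04 -2.77366580e-01  9.60764011e-01  3.29682589e-01]
 [ 0.00000000e+00  0.00000000e+00  0.00000000e+00  1.00000000e+00]]
```

View pics/3.png

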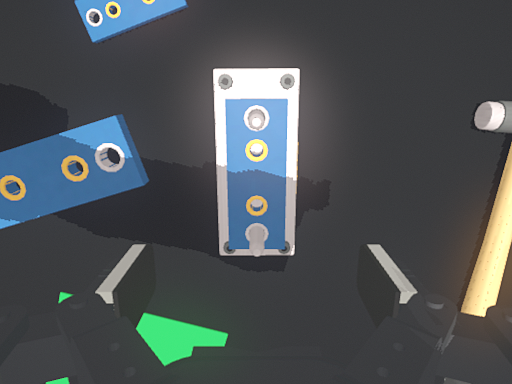

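```bash
cat >> h.py <<'E'
def mask(d,kind):
    h=cv2.cvtColor(d['color'],cv2.COLOR_RGB2HSV); 
    lo,hi={'blue':((98,120,50),(125,255,255)),'brass':((12,120,120),(32,255,255)),'alu':((0,0,165),(179,45,255)),'green':((50,120,60),(75,255,255)),'red':((0,150,70),(8,255,255))}[kind]
    return cv2.inRange(h,lo,hi)
def rects(d,kind,z,amin=150):
    out=[];cs,_=cv2.findContours(mask(d,kind),cv2.RETR_EXTERNAL,cv2.CHAIN_APPROX_NONE)
    for c in cs:
        if cv2.contourArea(c)<amin: continue
        P=np.array([ray(d,u,v,z)[:2] for u,v in c[:,0]+0.0])*1000
        (cx,cy),_,_=r=cv2.minAreaRect(P.astype(np.float32)); b=cv2.boxPoints(r); e=[b[1]-b[0],b[2]-b[1]]; e.sort(key=np.linalg.norm)
        m=c[:,0].mean(0)
        out.append((np.round([cx,cy],1),round(float(np.degrees(np.arctan2(e[1][1],e[1][0])))%180,1),[round(float(np.linalg.norm(x)),1) for x in e],m.round(0)))
    return out
def show(l): 
    for x in l: print(*x)
def holes(d,z,fn):
    'dark hole / ring blob centres, fn(hsv)->mask'
    m=fn(cv2.cvtColor(d['color'],cv2.COLOR_RGB2HSV)); n,_,st,c=cv2.connectedComponentsWithStats(m)
    return [(st[i,4],c[i].round(1),(ray(d,*c[i],z)*1000).round(1)[:2]) for i in range(1,n)]
E
python3 - <<'E'
from h import *
d=snap('wrist');print('blue');show(rects(d,'blue',.051));print('brass');show(rects(d,'brass',.051,20));print('base');show(rects(d,'alu',.015))
E
```

```text
blue
[376.  -30.6] 33.4 [61.1, 141.0] [ 61. 174.]
[536.8  12. ] 106.4 [49.1, 128.8] [256. 160.]
[414.  101.3] 16.3 [28.5, 82.0] [128.  13.]
brass
[543.1 -11. ] 16.3 [16.3, 17.2] [256. 205.]
[340.4 -54.1] 113.9 [20.5, 21.1] [ 12. 187.]
[388.8 -22.4] 16.3 [20.5, 21.0] [ 74. 168.]
[529.6  35.1] 150.8 [15.8, 15.8] [256. 150.]
[399.  105.3] 115.7 [9.1, 9.3] [113.   9.]
base
[703.  -51.7] 137.6 [19.9, 80.4] [393. 273.]
[ 430.3 -131.7] 75.5 [19.9, 79.8] [119. 273.]
[557.2 -57.3] 16.3 [34.8, 49.6] [256. 244.]
[402.  -15.7] 167.7 [26.6, 27.0] [109. 157.]
[523.2  57.2] 151.5 [22.2, 22.2] [256. 117.]
[724.9 118.7] 8.7 [24.0, 25.9] [490. 115.]
[536.5  12.4] 106.5 [75.9, 178.3] [256. 154.]
[369.8  98.7] 16.3 [12.9, 13.5] [94. 17.]
```

>>> play_rows --series '[1,0,-2,-50,0,0,0,1,0,-2,-100,0,0,0,1,0,-2,-146,0,0,0,1,0,-2,-146,0,0,0,1,0,-2,-146,0,0,0,-1,0,-2,-146,0,0,0,-1,0,-2,-146,0,0,0,-1,0,-2,-146,0,0,0,-1,0,-2,-146,0,0,0,-1,0,-2,-146,0,0,0,-1,0,-2,-146,0,0,0,-1,0,-2,-146,0,0,0,-1,0,-2,-146,0,0,0]'

```text
time: 4.75
tcp_pos: [0.5377, 0.0112, 0.058]
tool_rot: [0.001, 0.6, 0.8, 0.001]
wrist_force: [-2.3, 0.4, 16.5]
grip_width: 0.0478
```

```bash
python3 - <<'E'
from h import *
d=snap('wrist','pics/4.png');print(pose());T=np.linalg.inv(d['T'])
print('brass');show(rects(d,'brass',.051,20));show(rects(d,'blue',.051));
E
```

```text
(array([537.7,  11.2,  58. ]), 106.28, array([ 3.8e-03,  7.0e-04, -1.0e+00]), 47.9, 4.8, array([-1.5, -0.1, 16.6]))
brass
[543.3 -10.8] 0.3 [17.6, 17.7] [256. 300.]
[529.7  35.2] 91.7 [17.4, 17.5] [256. 199.]
[443.3   7.3] 94.5 [30.5, 64.0] [ 25. 202.]
[534.4  19.5] 106.5 [49.5, 114.5] [255. 219.]
```

View pics/4.png

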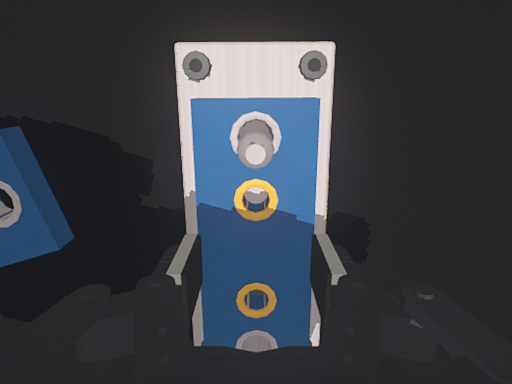

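```bash
python3 - <<'E'
from h import *
d=snap('scene');print('mat');show(rects(d,'green',.003));d=snap('side');show(rects(d,'green',.003))
E
```

```text
mat
[ 463.2 -247.5] 179.5 [143.4, 203.3] [210. 167.]
[ 464.8 -247.8] 179.7 [135.1, 192.7] [235. 269.]
```

>>> play_rows --series '[-1,0,0,15,0,0,0,-1,0,0,30,0,0,0,-1,0,0,50,0,0,0,-1,0,0,75,0,0,0,-1,0,0,75,0,0,0,-1,0,0,75,0,0,0]'

```text
time: 5.5
tcp_pos: [0.5369, 0.0114, 0.1313]
tool_rot: [0.001, 0.6, 0.8, 0.001]
wrist_force: [-0.6, 0.2, -4.1]
grip_width: 0.0475
```

```bash
python3 - <<'E'
from h import *
d=snap('wrist');p=pose();print(p);z=p[0][2]/1000-.007
print('brass');show(rects(d,'brass',z,20));show(rects(d,'blue',z));
E
```

```text
(array([536.4,  11.3, 130.5]), 106.29, array([ 7.e-04,  2.e-04, -1.e+00]), 47.5, 5.55, array([-0.9,  0.3, -3.6]))
brass
[542.6 -11. ] 16.2 [17.3, 17.4] [256. 300.]
[530.5  29.5] 13.9 [5.7, 15.6] [255. 212.]
[436.1  14.7] 16.2 [12.8, 13.3] [ 25. 185.]
[441.9  18.4] 33.3 [38.2, 57.8] [ 51. 180.]
[533.6  19.3] 106.5 [50.5, 115.3] [256. 201.]
[446.1  84.9] 16.3 [7.8, 28.2] [69.  7.]
```

>>> play_rows --series '[-1,-24,-86,0,0,0,-106,-1,-36,-129,0,0,0,-106,-1,-48,-172,0,0,0,-106,-1,-60,-215,0,0,0,-106,-1,-72,-258,-20,0,0,-106,-1,-72,-258,-40,0,0,-106,-1,-72,-258,-50,0,0,-106,-1,-72,-258,-60,0,0,-106,-1,-72,-258,-60,0,0,-106,-1,-72,-258,-60,0,0,-106,-1,-72,-258,-60,0,0,-106,-1,-72,-258,-60,0,0,-106,-1,-72,-258,-60,0,0,-106,-1,-72,-258,-60,0,0,-106,-1,-72,-258,-90,0,0,-106,-1,-72,-258,-98,0,0,-106,-1,-72,-258,-102,0,0,-106,-1,-72,-258,-105,0,0,-106,-1,-72,-258,-107,0,0,-106,-1,-72,-258,-107,0,0,-106]'

```text
time: 7.55
tcp_pos: [0.4647, -0.2471, 0.0235]
tool_rot: [0.0, 1.0, 0.002, 0.0]
wrist_force: [-0.3, 0.1, -2.9]
grip_width: 0.0471
```

```bash
python3 - <<'E'
from h import *
print(pose())
E
```

```text
(array([ 464.7, -247.1,   23.5]), 0.27, array([ 4.e-04, -1.e-04, -1.e+00]), 47.1, 7.55, array([-0.3,  0.1, -2.9]))
```

>>> play_rows --series '[-1,0,0,-1,0,0,0,-1,0,0,-2,0,0,0,-1,0,0,-3,0,0,0,-1,0,0,-3,0,0,0,0.6,0,0,-3,0,0,0,0.6,0,0,-3,0,0,0,0.6,0,0,-3,0,0,0,0.6,0,0,-3,0,0,0,0.6,0,0,40,0,0,0,0.6,0,0,90,0,0,0,0.6,0,0,120,0,0,0,0.6,0,0,120,0,0,0]'

```text
time: 8.75
tcp_pos: [0.466, -0.2477, 0.1465]
tool_rot: [0.001, 1.0, 0.002, 0.002]
wrist_force: [0.5, 0.2, -0.4]
grip_width: 0.0684
```

```bash
python3 - <<'E'
from h import *
d=snap('wrist','pics/5.png');print(pose())
show(rects(d,'brass',.015,20));show(rects(d,'blue',.015));show(rects(d,'green',.003));show(rects(d,'red',.102,20))
d=snap('scene');show(rects(d,'alu',.01,50))
E
```

```text
(array([ 465.6, -247. ,  144.8]), 0.32, array([ 0.003 , -0.0012, -1.    ]), 68.3, 8.8, array([ 0.1,  0.4, -0.4]))
[372.  -38.3] 168.8 [16.0, 23.9] [  9. 288.]
[ 443.1 -248.5] 0.2 [16.9, 17.0] [254. 211.]
[ 491.  -248.3] 135.1 [16.9, 16.9] [254. 152.]
[278.5 -97.5] 127.5 [17.6, 41.3] [ 92. 377.]
[ 378.2 -447.9] 24.9 [28.7, 95.2] [486. 275.]
[383.  -68.2] 168.8 [70.5, 109.3] [ 26. 275.]
[ 467.4 -248.3] 0.5 [49.0, 128.6] [254. 176.]
[ 465.4 -248.1] 179.8 [130.1, 189.8] [254. 166.]
[788.3 705.7] 89.6 [44.3, 51.7] [425. 375.]
[738.3 706.2] 92.7 [42.7, 51.8] [431. 359.]
[1163.9  -11. ] 122.6 [175.8, 459.9] [110. 358.]
[598.4 707.2] 179.6 [55.1, 118.7] [444. 317.]
[825.4 290.4] 23.6 [24.4, 154.9] [281. 307.]
[593.9 262.1] 150.9 [56.9, 137.3] [307. 247.]
[469.3 437.6] 176.0 [54.7, 139.0] [371. 244.]
[1105.7 -518.4] 109.0 [166.2, 236.4] [ 31. 252.]
[ 831.7 -211.5] 8.5 [12.0, 101.9] [154. 234.]
[ 839.6 -254.4] 8.7 [12.3, 92.8] [143. 230.]
[ 861.  -338.4] 98.6 [18.7, 65.8] [122. 224.]
[ 875.7 -465.7] 138.3 [88.1, 90.7] [ 95. 213.]
[412.5 249.5] 15.5 [55.3, 140.6] [327. 209.]
[533.4  11.8] 106.5 [82.7, 182.6] [254. 204.]
[1016.5 -734.7] 56.2 [102.7, 265.6] [ 10. 214.]
[ 587.5 -454.5] 104.0 [39.8, 41.1] [150. 165.]
[ 771.1 -627.8] 11.6 [209.7, 310.7] [ 84. 179.]
[72.9 54.8] 127.0 [29.6, 100.3] [318. 138.]
[  629.3 -1238.3] 0.8 [52.2, 212.6] [ 20. 109.]
[-516.2  283. ] 157.6 [280.3, 483.0] [412.  86.]
[   63.6 -1241.7] 179.8 [51.9, 129.0] [108.  56.]
[-760.8   97.2] 89.6 [112.5, 294.2] [392.  55.]
[-757.5 -147.4] 14.3 [53.6, 110.6] [350.  44.]
[ -485.8 -1176.4] 107.9 [34.7, 298.5] [180.  20.]
[-1768.7   472.4] 120.9 [108.6, 230.4] [495.   2.]
[-1347.    133.4] 0.3 [682.5, 789.2] [432.  23.]
[-1153.7  -270.6] 17.8 [108.4, 435.0] [355.  13.]
[ -124.5 -2207.5] 0.8 [248.3, 338.7] [29.  7.]
```

View pics/5.png

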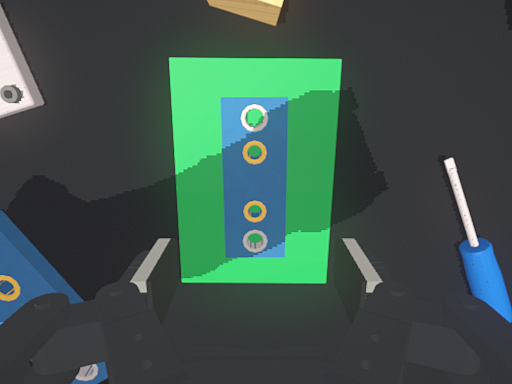

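>>> play_rows --series '[0.6,128,504,5,0,0,151,0.6,128,504,5,0,0,151,0.6,128,504,5,0,0,151,0.6,128,504,5,0,0,151,0.6,128,504,5,0,0,151,0.6,128,504,5,0,0,151,0.6,128,504,5,0,0,151,0.6,128,504,5,0,0,151,0.6,128,504,5,0,0,151,0.6,128,504,5,0,0,151,0.6,128,504,5,0,0,151,0.6,128,504,5,0,0,151,0.6,128,504,5,0,0,151,0.6,128,504,5,0,0,151,0.6,128,504,5,0,0,151,0.6,128,504,5,0,0,151,0.6,128,504,5,0,0,151,0.6,128,504,5,0,0,151,0.6,128,504,5,0,0,151,0.6,128,504,5,0,0,151]'

```text
time: 10.85
tcp_pos: [0.5922, 0.2567, 0.1471]
tool_rot: [-0.001, 0.25, 0.968, -0.0]
wrist_force: [-0.8, 0.1, 0.2]
grip_width: 0.0683
```

```bash
python3 - <<'E'
from h import *
d=snap('wrist','pics/6.png');print(pose())
show(rects(d,'alu',.01))
E
```

```text
(array([592.3, 256.8, 147.3]), 151.11, array([-1.5e-03, -2.0e-04, -1.0e+00]), 68.3, 10.9, array([ 0.3,  0.9, -0.3]))
[834.2 303.9] 61.1 [24.7, 35.1] [419. 376.]
[639.5 245.3] 150.1 [33.4, 38.2] [278. 240.]
[555.3  59.1] 139.4 [57.8, 109.0] [ 22. 236.]
[567.3 277. ] 150.0 [50.3, 65.9] [268. 136.]
[448.1 257.6] 15.2 [50.3, 59.7] [161.  18.]
```

View pics/6.png

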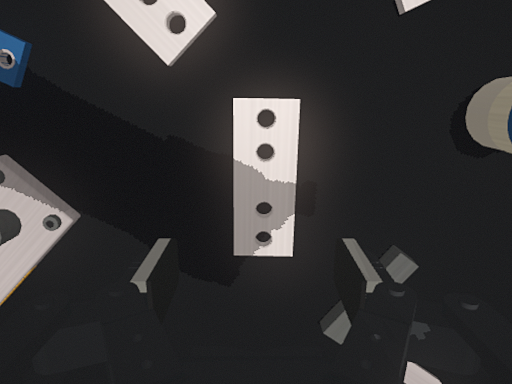

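```bash
sed -i "s/'red':((0/'alu2':((0,0,78),(179,60,255)),'red':((0/" h.py; python3 - <<'E'
from h import *
d=snap('wrist');print(pose())
show(rects(d,'alu2',.01,1000))
for uv in [(266,118),(265,152),(264,208),(263.5,237)]: print(ray(d,*uv,.010)[:2]*1000)
E
```

```text
(array([592.4, 257. , 147.6]), 151.15, array([-1.e-03, -2.e-04, -1.e+00]), 68.2, 10.95, array([-0.9, -0.1, -0.7]))
[547.6  69.9] 139.4 [64.1, 137.5] [ 22. 225.]
[595.5 261.1] 150.0 [50.7, 131.2] [264. 175.]
[635.  433.8] 162.7 [34.4, 59.2] [493. 115.]
[449.1 257.9] 15.2 [50.9, 61.6] [161.  19.]
[551.7759006  286.12904755]
[574.42173604 272.96730072]
[614.84766515 250.08665004]
[637.34973576 237.36800451]
```

>>> play_rows --series '[0.6,2.5,4.4,-45,0,0,-1.1,0.6,2.5,4.4,-90,0,0,-1.1,0.6,2.5,4.4,-120,0,0,-1.1,0.6,2.5,4.4,-132,0,0,-1.1,0.6,2.5,4.4,-132,0,0,-1.1,0.6,2.5,4.4,-132,0,0,-1.1,-1,2.5,4.4,-132,0,0,-1.1,-1,2.5,4.4,-132,0,0,-1.1,-1,2.5,4.4,-132,0,0,-1.1,-1,2.5,4.4,-132,0,0,-1.1,-1,2.5,4.4,-132,0,0,-1.1,-1,2.5,4.4,-132,0,0,-1.1]'

```text
time: 12.15
tcp_pos: [0.5962, 0.2619, 0.0187]
tool_rot: [0.001, 0.258, 0.966, 0.001]
wrist_force: [-1.6, 0.6, 7.7]
grip_width: 0.0471
```

```bash
python3 - <<'E'
from h import *
d=snap('wrist','pics/7.png');print(pose())
show(rects(d,'alu2',.01,1000))
E
```

```text
(array([596.1, 261.9,  18.7]), 150.16, array([ 0.0028,  0.0015, -1.    ]), 46.8, 12.2, array([-0.1, -0.9,  8.8]))
[589.2 264.2] 150.2 [50.4, 117.2] [256. 220.]
[479.4 246.9] 60.2 [14.3, 32.6] [63. 12.]
```

View pics/7.png

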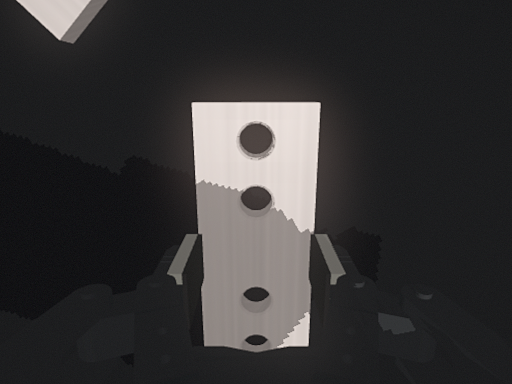

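```bash
cat >> h.py <<'E'
def toolx(d,u,v,below):
    'tool-frame x,y (mm) of pixel on plane `below` m under the TCP'
    M=np.array(d['mount']);p=np.linalg.inv(d['K'])@[u,v,1];r=M[:3,:3]@[p[0],-p[1],-p[2]];o=M[:3,3]
    return ((o+r*(below-o[2])/r[2])[:2]*1000).round(2)
def edge(d,u0=225,u1=290,v0=40,v1=170):
    'sub-pixel row of the far plate edge (steepest dark-to-bright)'
    g=cv2.GaussianBlur(d['color'][v0:v1,u0:u1].astype(float).max(2),(5,5),1).mean(1); k=np.diff(g); return v0+np.argmax(k)+1, np.round(k[np.argmax(k)],1)
E
python3 - <<'E'
from h import *
d=snap('wrist');print(edge(d))
print('gauge end',toolx(d,256,98,.007),'holes',toolx(d,256,199,.007),toolx(d,256,300,.007))
for b in (.0085,):print('part end',toolx(d,256,102,b),'holes',toolx(d,256,197.5,b),toolx(d,256,297,b),toolx(d,256,140,b))
E
```

```text
(np.int64(102), np.float64(60.4))
gauge end [67.   -1.36] holes [26.43 -1.38] [-21.78  -1.4 ]
part end [65.47 -1.36] holes [26.61 -1.38] [-21.22  -1.4 ] [50.73 -1.37]
```

```bash
cat >> h.py <<'E'
def rowfit(d,feats):
    'feats {plate x mm: row}; fit plate-centre tool x (mm) and depth below TCP (mm)'
    from scipy.optimize import least_squares
    f=lambda p:[toolx(d,256,v,p[1]/1000)[0]-x-p[0] for x,v in feats.items()]
    r=least_squares(f,[0,8],diff_step=.05); return r.x.round(2),r.fun.round(2)
E
python3 - <<'E'
from h import *
d=snap('wrist')
print(rowfit(d,{65:98,50:135,24:199.5,-24:300}))
print(rowfit(d,{65:102,50:140.5,24:199.5,-24:299}))
g=cv2.imread('pics/7.png').max(2);print(g[110:170,256].tolist(),g[175:225,256].tolist(),g[280:345,256].tolist(),g[95:108,256].tolist())
g=cv2.imread('pics/4.png').max(2);print(g[92:104,256].tolist())
E
```

```text
(array([2.37, 6.86]), array([-0.37,  0.55, -0.11, -0.06]))
(array([ 0.48, 10.67]), array([-0.08, -0.26,  0.54, -0.22]))
[231, 231, 231, 231, 231, 230, 231, 231, 231, 233, 230, 202, 199, 139, 68, 73, 77, 75, 76, 76, 77, 78, 78, 78, 78, 77, 77, 78, 78, 76, 79, 78, 80, 78, 78, 79, 79, 79, 78, 79, 78, 78, 75, 78, 142, 148, 140, 161, 201, 206, 214, 226, 228, 226, 226, 226, 225, 226, 226, 226] [224, 224, 224, 224, 224, 224, 224, 225, 228, 210, 202, 132, 60, 69, 71, 71, 71, 71, 70, 70, 69, 66, 65, 64, 65, 63, 64, 62, 64, 62, 60, 59, 60, 59, 49, 129, 139, 135, 134, 134, 132, 131, 142, 148, 147, 151, 151, 151, 149, 150] [146, 147, 147, 147, 147, 152, 128, 67, 34, 39, 42, 42, 40, 44, 43, 41, 39, 41, 39, 38, 32, 70, 123, 130, 127, 127, 128, 128, 130, 129, 128, 127, 127, 140, 143, 142, 144, 145, 145, 145, 144, 145, 145, 144, 145, 144, 145, 145, 145, 144, 145, 145, 145, 152, 109, 49, 32, 35, 35, 37, 34, 34, 35, 33, 24] [59, 62, 62, 63, 63, 56, 75, 185, 233, 235, 232, 231, 232]
[228, 228, 228, 230, 238, 196, 161, 176, 181, 180, 181, 180]
```

>>> play_rows --series '[-1,0,0,20,0,0,0,-1,0,0,60,0,0,0,-1,0,0,108,0,0,0,-1,-10,-40,108,0,0,-8,-1,-20,-85,108,0,0,-16,-1,-30,-130,108,0,0,-24,-1,-40,-170,108,0,0,-32,-1,-50,-210,108,0,0,-40,-1,-57.5,-249,108,0,0,-43.8,-1,-57.5,-249,103,0,0,-43.8,-1,-57.5,-249,103,0,0,-43.8,-1,-57.5,-249,103,0,0,-43.8,-1,-57.5,-249,103,0,0,-43.8]'

```text
time: 13.6
tcp_pos: [0.5381, 0.0138, 0.1197]
tool_rot: [0.0, 0.598, 0.801, 0.001]
wrist_force: [-0.5, 1.1, -1.5]
grip_width: 0.047
```

```bash
python3 - <<'E'
from h import *
for i in range(3): d=snap('wrist','pics/8.png');print(pose())
im=d['color'][:,:,::-1][60:384,130:380]; cv2.imwrite('pics/8.png',cv2.resize(im,None,fx=1.85*1.5,fy=1.85,interpolation=2) if 0 else cv2.resize(im,None,fx=1.85,fy=1.85,interpolation=2))
print(edge(d))
E
```

```text
(array([538. ,  13.8, 119.5]), 106.5, array([ 6.e-04,  5.e-04, -1.e+00]), 46.9, 13.65, array([-0.5,  0.1, -1.6]))
(array([537.9,  13.6, 119.5]), 106.48, array([ 4.e-04,  4.e-04, -1.e+00]), 46.6, 13.7, array([-0.7, -0.4, -2. ]))
(array([537.8,  13.4, 119.4]), 106.47, array([ 2.e-04,  2.e-04, -1.e+00]), 46.8, 13.75, array([ 0. , -0.8, -1.3]))
(np.int64(59), np.float64(50.8))
```

View pics/8.png

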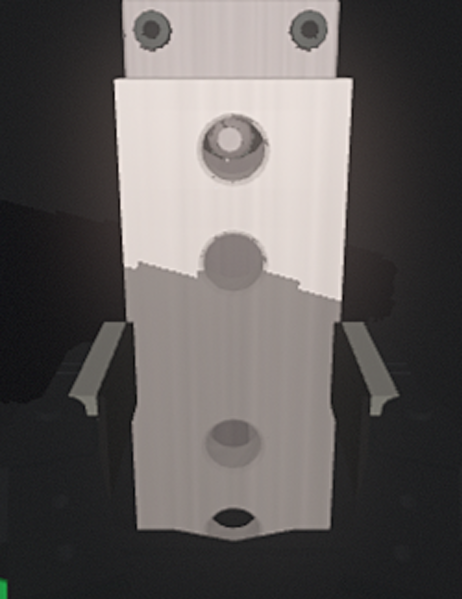

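```bash
python3 - <<'E'
from h import *
d=snap('wrist');print(pose())
for b in (.0087,.0095):print(toolx(d,256.5,140,b))
for b in (.031,.0315):print(toolx(d,254.3,134.6,b))
E
```

```text
(array([537.7,  13.2, 119.3]), 106.45, array([ 1.e-04,  1.e-04, -1.e+00]), 47.2, 13.8, array([-0.2,  0.9, -1.3]))
[49.84 -0.52]
[49.73 -0.52]
[49.21 -1.49]
[49.15 -1.49]
```

>>> play_rows --series '[-1,-0.4,0,0,0,0,0,-1,-0.4,0,-6,0,0,0,-1,-0.4,0,-12,0,0,0,-1,-0.4,0,-16,0,0,0,-1,-0.4,0,-20,0,0,0,-1,-0.4,0,-24,0,0,0,-1,-0.4,0,-30,0,0,0,-1,-0.4,0,-30,0,0,0]'

```text
time: 14.6
tcp_pos: [0.5369, 0.0125, 0.0885]
tool_rot: [-0.0, 0.599, 0.801, -0.0]
wrist_force: [0.8, -0.6, -1.9]
grip_width: 0.0469
```

>>> play_rows --series '[-1,0,0,-8,0,0,0,-1,0,0,-16,0,0,0,-1,0,0,-22,0,0,0,-1,0,0,-26,0,0,0,-1,0,0,-29,0,0,0,-1,0,0,-30,0,0,0,-1,0,0,-30,0,0,0]'

```text
time: 15.3
tcp_pos: [0.5372, 0.0124, 0.0592]
tool_rot: [-0.0, 0.599, 0.801, -0.0]
wrist_force: [-1.1, 0.1, -0.1]
grip_width: 0.047
```

>>> play_rows --series '[-1,0,0,-1,0,0,0,-1,0,0,-2,0,0,0,0.6,0,0,-2,0,0,0,0.6,0,0,-2,0,0,0,0.6,0,0,-2,0,0,0,0.6,0,0,30,0,0,0,0.6,0,0,60,0,0,0,0.6,0,0,90,0,0,0,0.6,-30,58,90,0,0,89,0.6,-60,115,90,0,0,89,0.6,-90,170,90,0,0,89,0.6,-123,234,90,0,0,89,0.6,-123,234,90,0,0,89,0.6,-123,234,90,0,0,89,0.6,-123,234,90,0,0,89,0.6,-123,234,90,0,0,89,0.6,-123,234,90,0,0,89,0.6,-123,234,90,0,0,89,0.6,-123,234,90,0,0,89,0.6,-123,234,90,0,0,89]'

```text
time: 17.3
tcp_pos: [0.4143, 0.2463, 0.1493]
tool_rot: [0.0, -0.134, 0.991, 0.0]
wrist_force: [-0.1, 0.3, -0.6]
grip_width: 0.0684
```

```bash
cat >> h.py <<'E'
def meas(kind,z,n=3,amin=1000):
    for i in range(n): d=snap('wrist','pics/last.png'); print(*pose()); show([x for x in rects(d,kind,z,amin) if 100<x[2][1]<160])
    return d
E
python3 - <<'E'
from h import *
d=meas('alu2',.01)
E
```

```text
[414.3 246.3 149.3] -164.73 [ 0.e+00  1.e-04 -1.e+00] 68.5 17.35 [-0.2 -0.5 -0.1]
[413.9 248.2] 15.2 [51.0, 131.1] [260. 175.]
[414.2 246.3 149.3] -164.75 [ 0.  0. -1.] 68.0 17.4 [0.1 0.5 0.1]
[413.9 248.2] 15.2 [51.0, 131.0] [260. 175.]
[414.2 246.4 149.3] -164.74 [ 1.e-04 -0.e+00 -1.e+00] 68.4 17.45 [ 0.6 -1.1 -0.2]
[413.9 248.2] 15.2 [51.0, 130.9] [260. 175.]
```

>>> play_rows --series '[0.6,-1,1.6,-45,0,0,0,0.6,-1,1.6,-90,0,0,0,0.6,-1,1.6,-120,0,0,0,0.6,-1,1.6,-134,0,0,0,0.6,-1,1.6,-134,0,0,0,0.6,-1,1.6,-134,0,0,0,0.6,-1,1.6,-134,0,0,0,-1,-1,1.6,-134,0,0,0,-1,-1,1.6,-134,0,0,0,-1,-1,1.6,-134,0,0,0,-1,-1,1.6,-134,0,0,0,-1,-1,1.6,-134,0,0,0,-1,-1,1.6,-134,0,0,0]'

```text
time: 18.75
tcp_pos: [0.4138, 0.2484, 0.0168]
tool_rot: [0.001, -0.134, 0.991, 0.001]
wrist_force: [-1.5, 0.2, 13.8]
grip_width: 0.0477
```

```bash
python3 - <<'E'
from h import *
d=meas('alu2',.01,2)
print(edge(d))
E
```

```text
[413.8 248.4  16.8] -164.65 [ 0.0021  0.0015 -1.    ] 48.0 18.8 [-0.9 -1.2 13.7]
[408.1 238. ] 15.2 [65.1, 114.6] [245. 227.]
[413.8 248.4  16.8] -164.65 [ 0.0021  0.0015 -1.    ] 47.9 18.85 [-1.1  0.3 13.6]
[407.8 237.9] 15.2 [65.1, 114.1] [245. 227.]
(np.int64(106), np.float64(62.2))
```

>>> play_rows --series '[-1,0,0,20,0,0,0,-1,0,0,60,0,0,0,-1,0,0,108,0,0,0,-1,20,-40,108,0,0,-8.5,-1,40,-80,108,0,0,-17,-1,60,-115,108,0,0,-25.5,-1,80,-150,108,0,0,-34,-1,90,-180,108,0,0,-42.5,-1,100,-200,108,0,0,-51,-1,110,-220,108,0,0,-59.5,-1,123.3,-234,108,0,0,-68,-1,123.3,-234,108,0,0,-76.5,-1,123.3,-234,103,0,0,-88.8,-1,123.3,-234,103,0,0,-88.8,-1,123.3,-234,103,0,0,-88.8,-1,123.3,-234,103,0,0,-88.8,-1,123.3,-234,103,0,0,-88.8]'

```text
time: 20.55
tcp_pos: [0.5365, 0.0141, 0.1186]
tool_rot: [0.0, 0.597, 0.802, 0.0]
wrist_force: [0.6, 0.5, -0.3]
grip_width: 0.0474
```

```bash
cat >> h.py <<'E'
def over(path):
    for i in range(2): d=snap('wrist'); print(*pose())
    im=d['color'][:,:,::-1][90:190,190:320]; cv2.imwrite(path,cv2.resize(im,None,fx=5,fy=5,interpolation=2)); print(edge(d,v0=20)); return d
E
python3 - <<'E'
from h import *
d=over('pics/9.png')
E
```

```text
[536.6  14.1 118.6] 106.64 [ 5.e-04  3.e-04 -1.e+00] 47.7 20.6 [ 0.6  0.2 -2.1]
[536.6  14.  118.5] 106.62 [ 3.e-04  2.e-04 -1.e+00] 47.6 20.65 [ 0.2 -0.2 -1.4]
(np.int64(60), np.float64(53.5))
```

View pics/9.png

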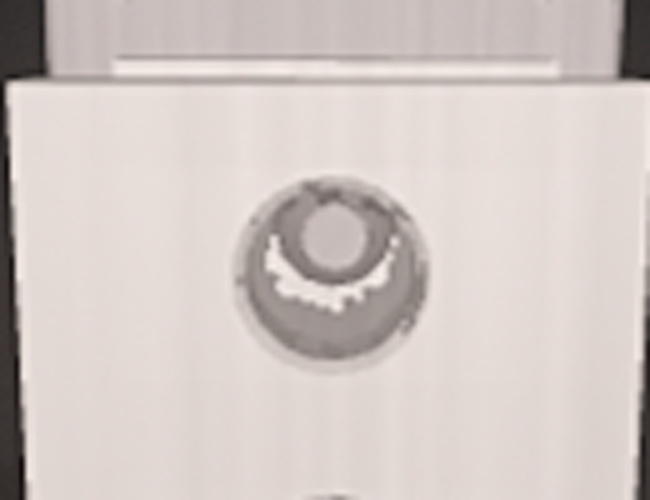

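```bash
cat >> h.py <<'E'
def offs(d,hole,tip,hd,td,yaw):
    a=toolx(d,*hole,hd/1000);b=toolx(d,*tip,td/1000);e=b-a;t=np.radians(yaw)
    print('hole',a,'tip',b,'tool err',e,'world shift',np.round([e[0]*np.cos(t)+e[1]*np.sin(t),e[0]*np.sin(t)-e[1]*np.cos(t)],2))
E
python3 - <<'E'
from h import *
d=snap('wrist');print(*pose());offs(d,(257,145),(256.8,137.4),6.8,30.5,106.6)
offs(d,(256.5,140),(254.3,134.6),8.7,31.4,106.5)
E
```

```text
[536.5  14.  118.4] 106.61 [ 2.e-04  1.e-04 -1.e+00] 47.5 20.7 [-0.6 -0.3 -1.9]
hole [48.13 -0.33] tip [47.99 -0.34] tool err [-0.14 -0.01] world shift [ 0.03 -0.14]
hole [49.84 -0.52] tip [49.17 -1.5 ] tool err [-0.67 -0.98] world shift [-0.75 -0.92]
```

>>> play_rows --series '[-1,0,0,-6,0,0,-0.2,-1,0,0,-12,0,0,-0.2,-1,0,0,-18,0,0,-0.2,-1,0,0,-24,0,0,-0.2,-1,0,0,-30,0,0,-0.2,-1,0,0,-36,0,0,-0.2,-1,0,0,-42,0,0,-0.2,-1,0,0,-47,0,0,-0.2,-1,0,0,-50,0,0,-0.2,-1,0,0,-52,0,0,-0.2,-1,0,0,-53,0,0,-0.2,-1,0,0,-53,0,0,-0.2]'

```text
time: 21.9
tcp_pos: [0.5365, 0.0141, 0.0659]
tool_rot: [0.0, 0.599, 0.801, 0.0]
wrist_force: [-1.8, 0.1, 7.0]
grip_width: 0.0476
```

>>> play_rows --series '[0.6,0,0,0,0,0,0,0.6,0,0,0,0,0,0,0.6,0,0,0,0,0,0,0.6,0,0,30,0,0,0,0.6,0,0,60,0,0,0,0.6,0,0,83,0,0,0,0.6,-66,422,83,0,0,69.5,0.6,-66,422,83,0,0,69.5,0.6,-66,422,83,0,0,69.5,0.6,-66,422,83,0,0,69.5,0.6,-66,422,83,0,0,69.5,0.6,-66,422,83,0,0,69.5,0.6,-66,422,83,0,0,69.5,0.6,-66,422,83,0,0,69.5,0.6,-66,422,83,0,0,69.5,0.6,-66,422,83,0,0,69.5,0.6,-66,422,83,0,0,69.5,0.6,-66,422,83,0,0,69.5,0.6,-66,422,83,0,0,69.5,0.6,-66,422,83,0,0,69.5]'

```text
time: 23.9
tcp_pos: [0.4711, 0.4349, 0.1484]
tool_rot: [0.0, 0.037, 0.999, -0.0]
wrist_force: [0.4, -0.0, -1.1]
grip_width: 0.0684
```

```bash
python3 - <<'E'
from h import *
d=meas('alu2',.01,2)
E
```

```text
[471.  435.1 148.4] 175.79 [ 2.e-04 -2.e-04 -1.e+00] 68.4 23.95 [-0.2  0.7  0.5]
[470.9 435.4 148.4] 175.81 [ 2.e-04 -1.e-04 -1.e+00] 68.5 24.0 [-0.8  0.5  0.1]
```

```bash
python3 - <<'E'
from h import *
d=snap('wrist','pics/10.png');print(*pose());show(rects(d,'alu2',.01,300))
E
```

```text
[470.8 435.6 148.4] 175.83 [ 2.e-04 -0.e+00 -1.e+00] 68.8 24.05 [ 0.  -0.4  1.1]
[619.7 446.6] 93.8 [31.6, 54.0] [282. 338.]
[550.7 521.2] 21.7 [17.4, 60.5] [362. 264.]
[537.2 335.1] 150.3 [17.8, 60.5] [150. 264.]
[477.8 445.8] 2.4 [110.0, 193.5] [268. 178.]
```

View pics/10.png

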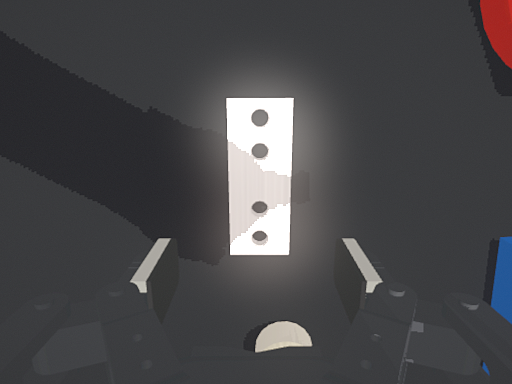

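```bash
python3 - <<'E'
from h import *
d=meas('alu',.01,2)
E
```

```text
[470.8 435.7 148.4] 175.84 [ 2.e-04  1.e-04 -1.e+00] 68.3 24.1 [-0.1  0.  -0.5]
[471.3 436.5] 175.9 [50.9, 130.6] [259. 174.]
[470.7 435.8 148.4] 175.84 [ 1.e-04  0.e+00 -1.e+00] 68.3 24.15 [ 0.4  0.5 -0.2]
[471.3 436.6] 175.8 [51.0, 130.5] [259. 175.]
```

>>> play_rows --series '[0.6,0.5,0.6,-45,0,0,0,0.6,0.5,0.6,-90,0,0,0,0.6,0.5,0.6,-120,0,0,0,0.6,0.5,0.6,-133,0,0,0,0.6,0.5,0.6,-133,0,0,0,0.6,0.5,0.6,-133,0,0,0,-1,0.5,0.6,-133,0,0,0,-1,0.5,0.6,-133,0,0,0,-1,0.5,0.6,-133,0,0,0,-1,0.5,0.6,-133,0,0,0,-1,0.5,0.6,-133,0,0,0,-1,0.5,0.6,-133,0,0,0]'

```text
time: 25.35
tcp_pos: [0.4719, 0.4374, 0.0177]
tool_rot: [0.001, 0.036, 0.999, 0.001]
wrist_force: [-1.5, -1.0, 7.3]
grip_width: 0.0476
```

```bash
python3 - <<'E'
from h import *
d=snap('wrist');print(*pose(),edge(d))
E
```

```text
[471.9 437.4  17.7] 175.86 [ 0.0023  0.0022 -1.    ] 47.4 25.4 [-1.1 -0.7  8.1] (np.int64(102), np.float64(58.3))
```

>>> play_rows --series '[-1,0,0,20,0,0,0,-1,0,0,60,0,0,0,-1,0,0,108,0,0,0,-1,7,-45,108,0,0,-8,-1,14,-90,108,0,0,-16,-1,21,-135,108,0,0,-24,-1,28,-180,108,0,0,-32,-1,35,-225,108,0,0,-40,-1,42,-270,108,0,0,-48,-1,49,-315,108,0,0,-56,-1,56,-360,108,0,0,-64,-1,62,-395,108,0,0,-69.4,-1,65.6,-424,108,0,0,-69.4,-1,65.6,-424,103.5,0,0,-69.4,-1,65.6,-424,103.5,0,0,-69.4,-1,65.6,-424,103.5,0,0,-69.4,-1,65.6,-424,103.5,0,0,-69.4,-1,65.6,-424,103.5,0,0,-69.4]'

```text
time: 27.2
tcp_pos: [0.5366, 0.0138, 0.119]
tool_rot: [-0.0, 0.598, 0.802, 0.0]
wrist_force: [-0.7, 0.4, -1.4]
grip_width: 0.0474
```

```bash
python3 - <<'E'
from h import *
d=over('pics/11.png')
E
```

```text
[536.6  13.6 118.9] 106.56 [ 2.e-04  2.e-04 -1.e+00] 47.4 27.25 [ 0.7  0.  -1. ]
[536.6  13.4 118.9] 106.54 [ 1.e-04  1.e-04 -1.e+00] 47.2 27.3 [-0.1 -0.3 -1.4]
(np.int64(59), np.float64(53.0))
```

View pics/11.png

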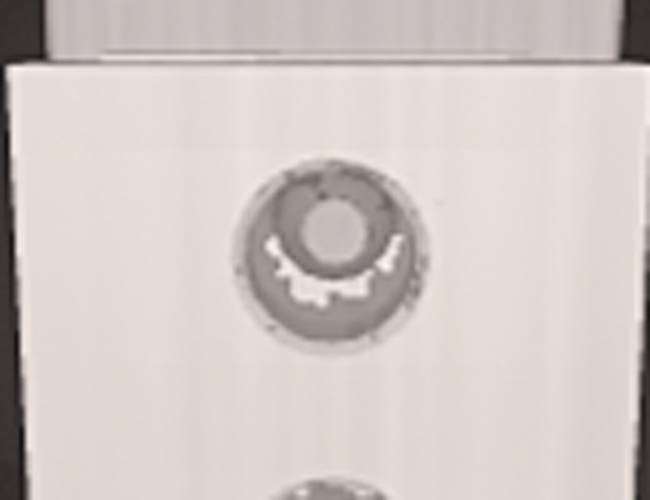

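```bash
python3 - <<'E'
from h import *
d=snap('wrist');print(*pose());offs(d,(256.8,141.3),(256.8,136.2),7.7,30.9,106.5)
E
```

```text
[536.6  13.2 118.8] 106.53 [ 1.e-04  1.e-04 -1.e+00] 47.3 27.35 [ 0.1  0.3 -1.7]
hole [49.47 -0.4 ] tip [48.49 -0.33] tool err [-0.98  0.07] world shift [ 0.35 -0.92]
```

>>> play_rows --series '[-1,0.2,-0.2,0,0,0,0,-1,0.2,-0.2,0,0,0,0,-1,0.2,-0.2,-6,0,0,0,-1,0.2,-0.2,-12,0,0,0,-1,0.2,-0.2,-18,0,0,0,-1,0.2,-0.2,-24,0,0,0,-1,0.2,-0.2,-30,0,0,0,-1,0.2,-0.2,-36,0,0,0,-1,0.2,-0.2,-40,0,0,0,-1,0.2,-0.2,-42,0,0,0,-1,0.2,-0.2,-43,0,0,0,-1,0.2,-0.2,-43,0,0,0]'

```text
time: 28.55
tcp_pos: [0.5367, 0.0124, 0.0766]
tool_rot: [-0.0, 0.599, 0.801, 0.0]
wrist_force: [-2.0, -0.1, 10.7]
grip_width: 0.0471
```

>>> play_rows --series '[0.6,0,0,0,0,0,0,0.6,0,0,0,0,0,0,0.6,0,0,0,0,0,0,0.6,0,0,30,0,0,0,0.6,0,0,70,0,0,0,0.6,-70.5,-260,70,0,0,-106,0.6,-70.5,-260,70,0,0,-106,0.6,-70.5,-260,70,0,0,-106,0.6,-70.5,-260,70,0,0,-106,0.6,-70.5,-260,70,0,0,-106,0.6,-70.5,-260,70,0,0,-106,0.6,-70.5,-260,70,0,0,-106,0.6,-70.5,-260,70,0,0,-106,0.6,-70.5,-260,70,0,0,-106,0.6,-70.5,-260,70,0,0,-106,0.6,-70.5,-260,70,0,0,-106,0.6,-70.5,-260,70,0,0,-106,0.6,-70.5,-260,70,0,0,-106,0.6,-70.5,-260,70,0,0,-106,0.6,-70.5,-260,70,0,0,-106]'

```text
time: 30.55
tcp_pos: [0.4663, -0.2475, 0.1457]
tool_rot: [0.0, 1.0, 0.005, -0.0]
wrist_force: [0.1, -0.3, 0.0]
grip_width: 0.0682
```

```bash
python3 - <<'E'
from h import *
d=meas('blue',.015,2);show(rects(d,'brass',.015,50))
d=snap('side');im=d['color'][:,:,::-1][160:300,150:350];cv2.imwrite('pics/12.png',cv2.resize(im,None,fx=4,fy=4,interpolation=2))
E
```

```text
[ 466.3 -247.5  145.7] 0.57 [-1.e-04  0.e+00 -1.e+00] 68.6 30.6 [0.3 0.7 0.4]
[382.1 -68.6] 168.9 [71.4, 110.7] [ 26. 274.]
[ 467.5 -248.4] 0.4 [49.2, 128.4] [255. 175.]
[ 466.3 -247.5  145.8] 0.55 [ 0.e+00  1.e-04 -1.e+00] 68.3 30.65 [-0.4  1.1  0.6]
[382.1 -68.6] 168.9 [71.4, 110.7] [ 26. 274.]
[ 467.4 -248.4] 0.4 [49.3, 128.4] [255. 175.]
[371.9 -38. ] 168.9 [15.2, 23.8] [  9. 287.]
[ 443.  -248.8] 136.8 [17.0, 17.1] [255. 211.]
[ 490.9 -248.4] 135.4 [16.9, 16.9] [255. 152.]
```

View pics/12.png

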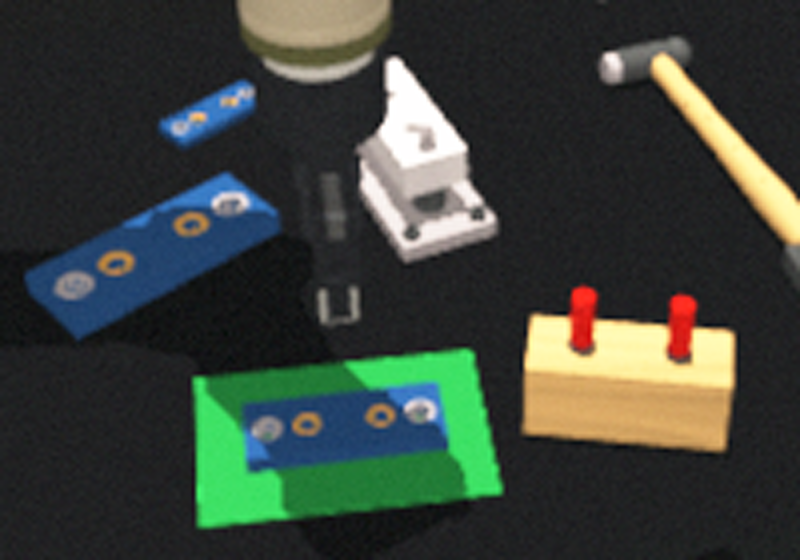

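>>> play_rows --series '[0.6,1,0,-45,0,0,0,0.6,1,0,-90,0,0,0,0.6,1,0,-115,0,0,0,0.6,1,0,-126,0,0,0,0.6,1,0,-126,0,0,0,0.6,1,0,-126,0,0,0,-1,1,0,-126,0,0,0,-1,1,0,-126,0,0,0,-1,1,0,-126,0,0,0,-1,1,0,-126,0,0,0,-1,1,0,-126,0,0,0,-1,1,0,-126,0,0,0]'

```text
time: 31.9
tcp_pos: [0.4678, -0.2475, 0.0212]
tool_rot: [0.0, 1.0, 0.004, 0.001]
wrist_force: [-1.9, 1.0, 8.7]
grip_width: 0.0474
```

```bash
python3 - <<'E'
from h import *
d=snap('wrist');print(*pose());
for x in rects(d,'brass',.015,50): print(x, toolx(d,*x[3],.008))
b=d['color'][60:140,256].astype(int);print(b[:,2].tolist())
E
```

```text
[ 467.8 -247.6   21.2] 0.5 [ 1.9e-03 -6.0e-04 -1.0e+00] 47.7 31.95 [-1.4  1.3  9. ]
(array([ 443.1, -249. ]), 13.6, [17.4, 17.5], array([256., 307.])) [-26.03   1.39]
(array([ 490.9, -248.6]), 14.7, [17.5, 17.5], array([256., 207.])) [22.61  1.41]
[131, 130, 130, 131, 132, 132, 131, 131, 131, 132, 131, 131, 132, 131, 132, 132, 132, 131, 130, 130, 130, 130, 130, 131, 130, 131, 131, 131, 130, 132, 131, 132, 131, 131, 132, 132, 132, 133, 132, 132, 132, 132, 133, 133, 131, 126, 171, 216, 223, 221, 221, 221, 220, 220, 220, 221, 221, 220, 221, 223, 244, 253, 251, 254, 202, 167, 172, 129, 95, 95, 97, 97, 97, 95, 98, 96, 97, 96, 97, 96]
```

>>> play_rows --series '[-1,0,0,20,0,0,0,-1,0,0,60,0,0,0,-1,0,0,108,0,0,0,-1,0,0,108,0,0,8.5,-1,10,35,108,0,0,17,-1,20,70,108,0,0,25.5,-1,30,105,108,0,0,34,-1,40,140,108,0,0,42.5,-1,45,170,108,0,0,51,-1,50,200,108,0,0,59.5,-1,60,230,108,0,0,68,-1,69.2,261.7,108,0,0,76.5,-1,69.2,261.7,108,0,0,85,-1,69.2,261.7,108,0,0,93.5,-1,69.2,261.7,102.5,0,0,105.9,-1,69.2,261.7,102.5,0,0,105.9,-1,69.2,261.7,102.5,0,0,105.9,-1,69.2,261.7,102.5,0,0,105.9,-1,69.2,261.7,102.5,0,0,105.9,-1,69.2,261.7,102.5,0,0,105.9]'

```text
time: 33.95
tcp_pos: [0.5365, 0.0143, 0.1224]
tool_rot: [0.0, 0.6, 0.8, -0.0]
wrist_force: [-0.2, -0.2, -3.2]
grip_width: 0.0475
```

```bash
python3 - <<'E'
from h import *
d=over('pics/13.png')
E
```

```text
[536.5  14.3 122.4] 106.34 [ 1.e-04 -2.e-04 -1.e+00] 47.7 34.0 [ 0.6 -0.3 -4.3]
[536.5  14.3 122.3] 106.35 [ 0.e+00 -2.e-04 -1.e+00] 47.6 34.05 [ 0.7  0.5 -3.9]
(np.int64(61), np.float64(46.0))
```

View pics/13.png

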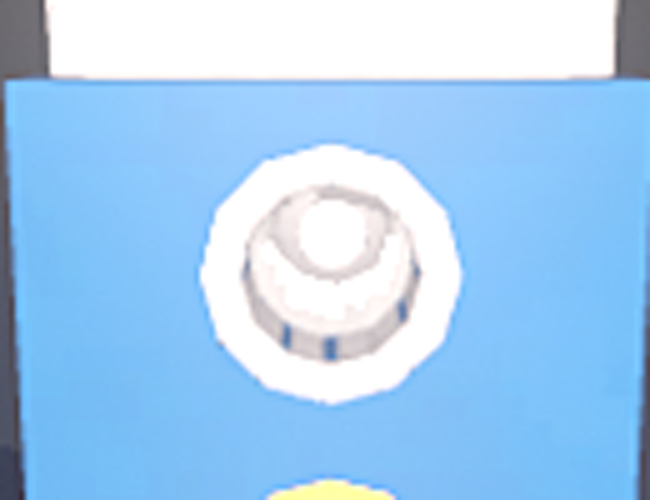

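```bash
python3 - <<'E'
from h import *
d=snap('wrist');print(*pose());offs(d,(256.3,144.8),(256.6,137),6.2,34.3,106.4)
E
```

```text
[536.5  14.2 122.3] 106.36 [-0.e+00 -1.e-04 -1.e+00] 47.9 34.1 [ 0.   0.  -3.6]
hole [48.3 -0.6] tip [47.67 -0.41] tool err [-0.63  0.19] world shift [ 0.36 -0.55]
```

>>> play_rows --series '[-1,0.3,-0.4,0,0,0,0,-1,0.3,-0.4,0,0,0,0,-1,0.3,-0.4,-6,0,0,0,-1,0.3,-0.4,-12,0,0,0,-1,0.3,-0.4,-18,0,0,0,-1,0.3,-0.4,-24,0,0,0,-1,0.3,-0.4,-29,0,0,0,-1,0.3,-0.4,-33,0,0,0,-1,0.3,-0.4,-35,0,0,0,-1,0.3,-0.4,-36,0,0,0,-1,0.3,-0.4,-36,0,0,0]'

```text
time: 35.2
tcp_pos: [0.5367, 0.0137, 0.0872]
tool_rot: [-0.0, 0.599, 0.801, 0.0]
wrist_force: [-3.3, 0.5, 11.4]
grip_width: 0.0479
```

>>> play_rows --series '[0.6,0,0,0,0,0,0,0.6,0,0,0,0,0,0,0.6,0,0,0,0,0,0,0.6,0,0,30,0,0,0,0.6,0,0,70,0,0,0,0.6,0,0,110,0,0,0,0.6,0,0,140,0,0,0,0.6,0,0,140,0,0,0,0.6,0,0,140,0,0,0]'

```text
time: 36.1
tcp_pos: [0.537, 0.014, 0.2267]
tool_rot: [0.0, 0.599, 0.801, 0.001]
wrist_force: [-0.2, 0.4, -0.8]
grip_width: 0.0683
```

```bash
python3 - <<'E'
from h import *
for i in range(2):
    d=snap('wrist','pics/14.png');print(*pose());show(rects(d,'brass',.081,50));show(rects(d,'blue',.081,2000))
E
```

```text
[536.5  13.9 225.8] 106.39 [-4.e-04  1.e-04 -1.e+00] 68.4 36.15 [ 0.4 -0.3 -0.6]
[543.  -11.1] 62.6 [16.6, 16.8] [255. 207.]
[356.2 -42. ] 166.8 [18.9, 18.9] [ 28. 180.]
[400.3 -13. ] 16.3 [18.2, 19.0] [ 86. 162.]
[529.9  34.2] 27.7 [15.4, 16.3] [255. 151.]
[409.2 103. ] 100.4 [8.0, 8.1] [122.  15.]
[382.2 -24.9] 33.4 [55.6, 143.2] [ 69. 169.]
[536.4  11.4] 106.4 [49.3, 129.5] [258. 153.]
[420.  110.2] 36.0 [28.4, 70.4] [138.  15.]
[536.2  13.9 225.3] 106.39 [-1.5e-03 -2.0e-04 -1.0e+00] 68.2 36.2 [-0.1  0.1 -0.3]
[543.2 -11.5] 62.6 [16.6, 16.7] [256. 207.]
[356.2 -41.8] 16.4 [17.9, 18.8] [ 28. 181.]
[400.1 -12.7] 16.4 [18.2, 18.8] [ 87. 162.]
[529.8  34.3] 16.4 [15.5, 16.1] [256. 151.]
[409.4 103.1] 16.4 [7.9, 8.1] [123.  15.]
[381.9 -25.1] 33.4 [55.5, 143.8] [ 69. 169.]
[536.1  11.3] 106.4 [49.9, 128.3] [256. 154.]
[420.2 110. ] 35.7 [28.5, 70.5] [139.  15.]
```

View pics/14.png

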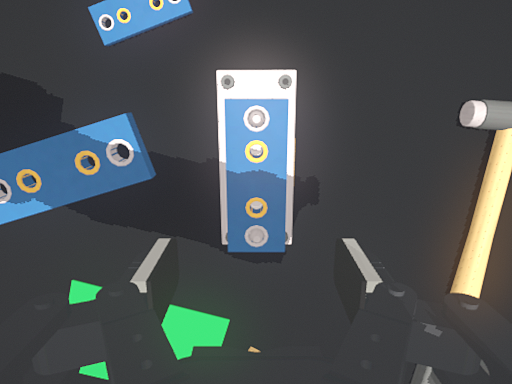

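>>> play_rows --series '[0.2,81,-259,0,0,0,0,0.2,81,-259,0,0,0,0,0.2,81,-259,0,0,0,0,0.2,81,-259,0,0,0,0,0.2,81,-259,0,0,0,0,0.2,81,-259,0,0,0,0,0.2,81,-259,0,0,0,0,0.2,81,-259,0,0,0,0,0.2,81,-259,0,0,0,0,0.2,81,-259,0,0,0,0]'

```text
time: 37.2
tcp_pos: [0.6178, -0.2436, 0.2259]
tool_rot: [-0.001, 0.598, 0.801, 0.0]
wrist_force: [0.5, -1.1, 0.3]
grip_width: 0.0512
```

```bash
python3 - <<'E'
from h import *
for i in range(2):
    d=snap('wrist','pics/15.png');print(*pose());
    for x in rects(d,'red',.102,30): print(*x,toolx(d,*x[3],(pose()[0][2]-102)/1000))
E
```

```text
[ 617.9 -243.7  226.1] 106.48 [-4.e-04  6.e-04 -1.e+00] 51.3 37.25 [-0.9 -0.1  0.6]
[ 675.8 -258.8] 133.6 [13.8, 27.4] [322. 222.] [-31.21  51.51]
[ 620.7 -243.9] 106.5 [13.1, 21.5] [260. 186.] [-1.62  2.41]
[ 617.9 -244.   226.3] 106.46 [-1.e-04  4.e-04 -1.e+00] 51.3 37.3 [-0.1  0.2  0.2]
[ 675.9 -259. ] 133.6 [13.8, 27.8] [322. 222.] [-31.29  51.55]
[ 620.8 -243.8] 106.4 [13.1, 22.3] [260. 185.] [-0.88  2.41]
```

View pics/15.png

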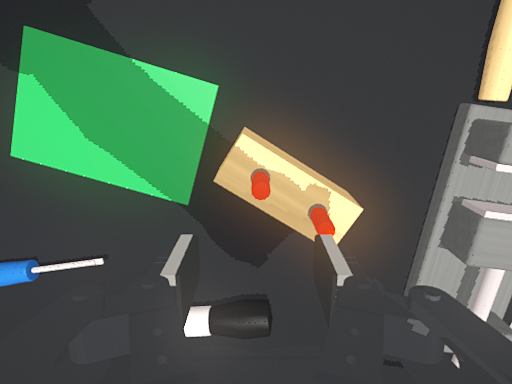

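```bash
cat >> h.py <<'E'
def pinfit(d,z0=.062,z1=.102,r=.0075):
    from scipy.optimize import least_squares
    m=mask(d,'red'); n,_,st,_=cv2.connectedComponentsWithStats(m); t=np.linspace(0,2*np.pi,24); out=[]
    for s in st[1:]:
        if s[4]<60: continue
        bb=np.array([s[0],s[1],s[0]+s[2],s[1]+s[3]])-.5
        def f(p):
            q=np.array([proj(d,(p[0]+r*np.cos(a),p[1]+r*np.sin(a),z)) for z in (z0,z1) for a in t]); return np.r_[q.min(0),q.max(0)]-bb
        g=ray(d,s[0]+s[2]/2,s[1]+s[3]/2,.08); R_=least_squares(f,g[:2]); out.append((R_.x*1000,R_.fun.round(1),bb))
    return out
E
python3 - <<'E'
from h import *
d=snap('wrist');print(*pose());show(pinfit(d))
print(d['K'][0,2])
E
```

```text
[ 618.  -244.2  226.4] 106.45 [ 2.e-04  2.e-04 -1.e+00] 51.3 37.35 [0.2 0.4 0.5]
[ 622.13055098 -248.53371891] [-0.7 -0.7  0.7  0.7] [251.5 170.5 269.5 199.5]
[ 681.01234262 -264.20238892] [-0.7 -2.4  0.6  2.2] [309.5 206.5 334.5 235.5]
255.91620751746925
```

>>> play_rows --series '[0,4,-4.4,0,0,0,0,0,4,-4.4,-40,0,0,0,0,4,-4.4,-80,0,0,0,0,4,-4.4,-115,0,0,0,0,4,-4.4,-143,0,0,0,0,4,-4.4,-143,0,0,0,0,4,-4.4,-143,0,0,0,-1,4,-4.4,-143,0,0,0,-1,4,-4.4,-143,0,0,0,-1,4,-4.4,-143,0,0,0,-1,4,-4.4,-143,0,0,0,-1,4,-4.4,-143,0,0,0,-1,4,-4.4,-143,0,0,0,-1,4,-4.4,-143,0,0,0]'

```text
time: 38.75
tcp_pos: [0.6228, -0.2501, 0.0852]
tool_rot: [0.001, 0.599, 0.801, 0.0]
wrist_force: [-0.3, -0.5, 8.1]
grip_width: 0.0133
```

>>> play_rows --series '[-1,0,0,15,0,0,0,-1,0,0,50,0,0,0,-1,0,0,93,0,0,0,-1,-13,40,93,0,0,0,-1,-26,80,93,0,0,0,-1,-39,120,93,0,0,0,-1,-52,160,93,0,0,0,-1,-65,200,93,0,0,0,-1,-78,237.7,93,0,0,0,-1,-78,237.7,88,0,0,0,-1,-78,237.7,88,0,0,0,-1,-78,237.7,88,0,0,0,-1,-78,237.7,88,0,0,0,-1,-78,237.7,88,0,0,0,-1,-78,237.7,88,0,0,0]'

```text
time: 40.25
tcp_pos: [0.544, -0.0128, 0.1714]
tool_rot: [0.0, 0.6, 0.8, -0.0]
wrist_force: [0.6, 0.9, -1.3]
grip_width: 0.0131
```

```bash
python3 - <<'E'
from h import *
for i in range(2):
    d=snap('wrist');print(*pose())
show(rects(d,'brass',.081,30))
im=d['color'][:,:,::-1][110:290,140:370]; cv2.imwrite('pics/16.png',cv2.resize(im,None,fx=3.3,fy=3.3,interpolation=2))
E
```

```text
[543.9 -12.6 171.3] 106.31 [-0.e+00 -2.e-04 -1.e+00] 12.9 40.3 [ 0.7 -1.3 -0.6]
[543.9 -12.4 171.3] 106.32 [-1.e-04 -1.e-04 -1.e+00] 13.4 40.35 [-0.6 -0.6 -0.6]
[542.9 -10.6] 16.3 [15.4, 16.8] [257. 193.]
[407.3 -14.6] 16.3 [18.0, 18.3] [ 52. 143.]
[530.2  34. ] 34.3 [15.0, 16.9] [257. 122.]
```

View pics/16.png

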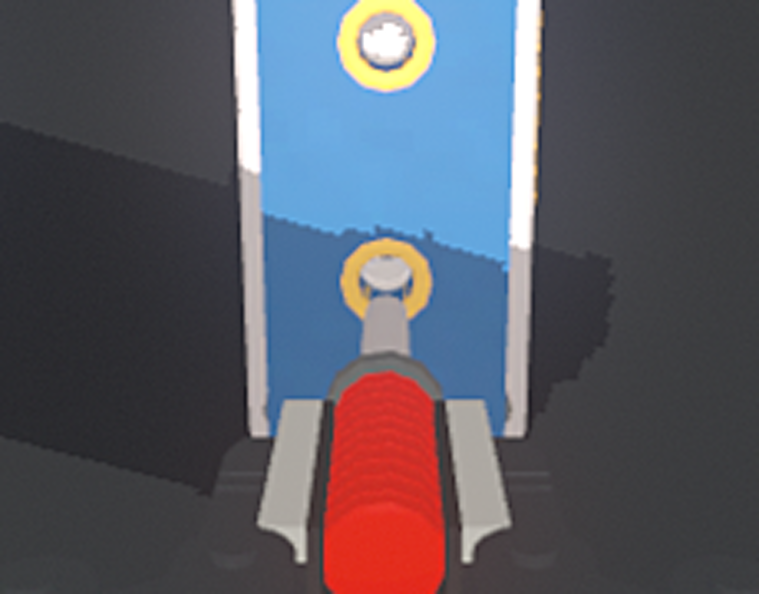

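```bash
python3 - <<'E'
from h import *
d=snap('wrist');print(*pose());offs(d,(257,202),(257,195.2),75.2,90.3,106.3)
print(toolx(d,256,189,.07))
c=d['color'];
for v in range(176,216): print(v,c[v,249:266].astype(int).max(1).tolist())
E
```

```text
[543.9 -12.3 171.2] 106.34 [-1.e-04 -1.e-04 -1.e+00] 13.4 40.4 [-0.4 -0.8 -0.6]
hole [ 1.67 -0.06] tip [ 1.45 -0.01] tool err [-0.22  0.05] world shift [ 0.11 -0.2 ]
[11.65 -0.69]
176 [222, 222, 222, 222, 222, 222, 222, 222, 222, 222, 223, 222, 222, 223, 222, 222, 222]
177 [222, 222, 222, 223, 225, 225, 224, 224, 223, 223, 223, 222, 222, 222, 222, 223, 223]
178 [224, 224, 223, 226, 199, 211, 231, 230, 228, 226, 224, 224, 223, 223, 222, 224, 226]
179 [230, 228, 227, 229, 190, 167, 184, 183, 181, 216, 231, 229, 226, 224, 224, 227, 203]
180 [183, 181, 216, 236, 198, 150, 153, 154, 151, 174, 185, 181, 215, 232, 231, 234, 196]
181 [153, 150, 174, 189, 171, 158, 160, 162, 161, 158, 156, 152, 175, 186, 184, 186, 170]
182 [158, 159, 158, 159, 161, 158, 148, 152, 151, 150, 161, 163, 160, 157, 156, 155, 156]
183 [162, 164, 153, 147, 207, 233, 235, 234, 234, 233, 230, 213, 171, 150, 159, 162, 161]
184 [153, 210, 234, 231, 237, 240, 238, 236, 236, 238, 239, 236, 232, 232, 234, 181, 160]
185 [217, 237, 238, 235, 232, 230, 230, 229, 229, 229, 231, 232, 233, 236, 240, 235, 175]
186 [234, 232, 228, 
[... 1979 characters left out ...]
 169, 169, 170, 170, 171, 170, 170, 171, 170, 171, 175, 158, 155, 155]
209 [155, 158, 174, 169, 170, 171, 170, 171, 171, 170, 171, 170, 171, 176, 157, 154, 155]
210 [155, 157, 174, 170, 171, 171, 170, 172, 171, 171, 171, 170, 172, 176, 157, 154, 155]
211 [153, 158, 173, 170, 169, 171, 170, 170, 171, 170, 170, 170, 172, 177, 157, 154, 156]
212 [155, 158, 172, 171, 171, 171, 170, 170, 171, 170, 171, 171, 172, 177, 156, 154, 154]
213 [154, 165, 172, 169, 170, 170, 171, 170, 170, 171, 171, 171, 172, 176, 158, 155, 156]
214 [154, 166, 171, 170, 170, 171, 171, 172, 171, 172, 172, 172, 172, 176, 159, 154, 156]
215 [154, 167, 173, 173, 173, 175, 176, 177, 178, 178, 177, 175, 174, 178, 159, 155, 156]
```

>>> play_rows --series '[-1,0,0,-8,0,0,0,-1,0,0,-14,0,0,0,-1,0,0,-20,0,0,0,-1,0,0,-26,0,0,0,-1,0,0,-32,0,0,0,-1,0,0,-32,0,0,0]'

```text
time: 41.0
tcp_pos: [0.5434, -0.0119, 0.1383]
tool_rot: [-0.001, 0.599, 0.801, -0.001]
wrist_force: [0.2, -0.1, -0.5]
grip_width: 0.0132
```

>>> play_rows --series '[-1,0,0,-6,0,0,0,-1,0,0,-12,0,0,0,-1,0,0,-18,0,0,0,-1,0,0,-24,0,0,0,-1,0,0,-28,0,0,0,-1,0,0,-30,0,0,0,-1,0,0,-31,0,0,0,-1,0,0,-31,0,0,0]'

```text
time: 41.8
tcp_pos: [0.5438, -0.0119, 0.1083]
tool_rot: [-0.0, 0.599, 0.801, -0.0]
wrist_force: [-0.1, 0.5, -0.8]
grip_width: 0.0133
```

>>> play_rows --series '[-1,0,0,-1,0,0,0,-1,0,0,-2,0,0,0,-1,0,0,-2.5,0,0,0,-1,0,0,-2.5,0,0,0]'

```text
time: 42.2
tcp_pos: [0.5442, -0.012, 0.1075]
tool_rot: [0.001, 0.599, 0.8, 0.001]
wrist_force: [-4.1, 0.2, 23.3]
grip_width: 0.0134
```

>>> play_rows --series '[0,0,0,0,0,0,0,0,0,0,0,0,0,0,0,0,0,0,0,0,0,0,0,0,30,0,0,0,0,0,0,70,0,0,0,0,0,0,119,0,0,0,0,135,-250,119,0,0,0,0,135,-250,119,0,0,0,0,135,-250,119,0,0,0,0,135,-250,119,0,0,0,0,135,-250,119,0,0,0,0,135,-250,119,0,0,0,0,135,-250,119,0,0,0,0,135,-250,119,0,0,0,0,135,-250,119,0,0,0,0,135,-250,119,0,0,0]'

```text
time: 43.8
tcp_pos: [0.6787, -0.2601, 0.2248]
tool_rot: [-0.0, 0.598, 0.801, 0.0]
wrist_force: [-0.2, -0.8, -0.5]
grip_width: 0.0426
```

```bash
python3 - <<'E'
from h import *
for i in range(2): d=snap('wrist','pics/17.png');print(*pose());show(pinfit(d))
for n,z in (('side',.08),('scene',.08)):
    d=snap(n);print(n);[print(x['confidence'],x['box'],ray(d,(x['box'][0]+x['box'][2])/2,(x['box'][1]+x['box'][3])/2,.085)) for x in boxes_of('gauge_pin1_grip',n)]
E
```

```text
[ 678.8 -260.3  224.9] 106.47 [-0.e+00  6.e-04 -1.e+00] 42.6 43.85 [-0.1 -0.1 -0.1]
[ 681.79777575 -264.93126596] [-0.2 -1.3  0.2  1.2] [249.5 171.5 268.5 199.5]
[ 678.8 -260.6  225. ] 106.46 [ 2.e-04  4.e-04 -1.e+00] 42.7 43.9 [-0.2  0.1  0.2]
[ 681.82205214 -264.76126781] [-0.2 -0.8  0.2  0.7] [249.5 170.5 268.5 199.5]
side
0.61 [249.2, 176.6, 255.8, 191.3] [0.54359003 0.00477946 0.085     ]
0.34 [249.7, 199.2, 260.2, 204.8] [ 0.53961865 -0.08317415  0.085     ]
0.29 [280.3, 145.5, 309.0, 162.4] [0.70188903 0.15196401 0.085     ]
scene
0.51 [246.3, 177.3, 250.5, 194.4] [ 0.52600506 -0.01694555  0.085     ]
```

>>> play_rows --series '[0,3,-4.2,0,0,0,0,0,3,-4.2,-40,0,0,0,0,3,-4.2,-80,0,0,0,0,3,-4.2,-115,0,0,0,0,3,-4.2,-142,0,0,0,0,3,-4.2,-142,0,0,0,0,3,-4.2,-142,0,0,0,-1,3,-4.2,-142,0,0,0,-1,3,-4.2,-142,0,0,0,-1,3,-4.2,-142,0,0,0,-1,3,-4.2,-142,0,0,0,-1,3,-4.2,-142,0,0,0,-1,3,-4.2,-142,0,0,0]'

```text
time: 45.4
tcp_pos: [0.6828, -0.2666, 0.0849]
tool_rot: [0.001, 0.599, 0.801, 0.0]
wrist_force: [-0.8, 0.1, 7.4]
grip_width: 0.013
```

```bash
python3 - <<'E'
from h import *
print(*pose())
E
```

```text
[ 682.8 -266.6   84.9] 106.37 [ 0.0029 -0.0011 -1.    ] 13.0 45.4 [-0.8  0.1  7.4]
```

>>> play_rows --series '[-1,0,0,15,0,0,0,-1,0,0,50,0,0,0,-1,0,0,95,0,0,0,-1,0,0,135,0,0,0,-1,-20,40,135,0,0,0,-1,-40,80,135,0,0,0,-1,-60,120,135,0,0,0,-1,-80,160,135,0,0,0,-1,-100,200,135,0,0,0,-1,-120,240,135,0,0,0,-1,-140,275,135,0,0,0,-1,-151.5,299,135,0,0,0,-1,-151.5,299,135,0,0,0,-1,-151.5,299,110,0,0,0,-1,-151.5,299,88,0,0,0,-1,-151.5,299,88,0,0,0,-1,-151.5,299,88,0,0,0,-1,-151.5,299,88,0,0,0]'

```text
time: 47.2
tcp_pos: [0.531, 0.0324, 0.172]
tool_rot: [0.001, 0.6, 0.8, 0.001]
wrist_force: [-0.2, -0.1, -0.4]
grip_width: 0.0132
```

```bash
python3 - <<'E'
from h import *
for i in range(2): d=snap('wrist','pics/18.png');print(*pose())
show(rects(d,'brass',.081,30))
c=d['color'].astype(int)
for v in range(178,216): print(v,c[v,247:268].max(1).tolist(), ''.join('B' if b else '.' for b in mask(d,'brass')[v,240:276]))
E
```

```text
[531.1  32.5 172. ] 106.34 [ 1.9e-03  3.0e-04 -1.0e+00] 13.3 47.25 [ 0.1 -0.2 -0.9]
[531.   32.6 171.9] 106.35 [ 1.8e-03  3.0e-04 -1.0e+00] 13.6 47.3 [ 0.4  0.4 -0.6]
[368.8 -29.3] 99.8 [3.9, 11.7] [  3. 217.]
[404.2  -4.3] 16.3 [17.6, 18.2] [ 60. 197.]
[529.4  35.3] 20.6 [15.7, 16.9] [256. 191.]
178 [255, 255, 255, 253, 253, 253, 255, 255, 233, 243, 255, 255, 255, 255, 254, 253, 252, 252, 252, 252, 252] ....................................
179 [214, 211, 245, 255, 255, 255, 255, 238, 196, 205, 219, 216, 214, 245, 255, 255, 255, 253, 251, 251, 251] ....................................
180 [183, 183, 206, 218, 219, 217, 238, 214, 209, 225, 182, 181, 186, 210, 219, 214, 246, 255, 255, 255, 254] ....................................
181 [190, 191, 185, 176, 204, 243, 255, 255, 255, 255, 255, 255, 255, 240, 179, 178, 206, 217, 213, 209, 244] ................B...................
182 [193, 185, 241, 255, 255, 255, 255, 255, 255, 255, 255, 255, 255, 255, 255, 255, 230, 183, 186, 181, 203] ............BBBBBBBBB...............
183 [185, 238, 255, 255, 255, 255, 255, 255, 255, 255, 255, 255, 25
[... 4083 characters left out ...]
 202, 203, 202, 201, 200, 199, 199, 198, 199, 206, 183, 183, 183, 183, 183] ....................................
212 [183, 183, 183, 194, 202, 200, 203, 203, 202, 201, 200, 200, 199, 198, 199, 206, 184, 183, 183, 183, 182] ....................................
213 [182, 181, 183, 196, 202, 201, 203, 204, 203, 201, 201, 200, 199, 198, 200, 205, 185, 183, 183, 183, 183] ....................................
214 [182, 181, 183, 196, 202, 201, 203, 204, 203, 201, 202, 201, 199, 198, 199, 205, 185, 183, 183, 181, 183] ....................................
215 [182, 182, 183, 197, 204, 203, 206, 207, 207, 204, 204, 204, 202, 201, 201, 206, 185, 183, 182, 182, 182] ....................................
```

>>> play_rows --series '[-1,0,0,0,0,0,0,-1,0,0,0,0,0,0,-1,0,0,0,0,0,0,-1,0,0,-8,0,0,0,-1,0,0,-14,0,0,0,-1,0,0,-20,0,0,0,-1,0,0,-26,0,0,0,-1,0,0,-32,0,0,0,-1,0,0,-32,0,0,0]'

```text
time: 48.2
tcp_pos: [0.5299, 0.0328, 0.1378]
tool_rot: [-0.0, 0.599, 0.801, -0.001]
wrist_force: [-0.1, -0.4, -1.1]
grip_width: 0.013
```

>>> play_rows --series '[-1,0.2,0.7,0,0,0,0,-1,0.2,0.7,-6,0,0,0,-1,0.2,0.7,-12,0,0,0,-1,0.2,0.7,-18,0,0,0,-1,0.2,0.7,-24,0,0,0,-1,0.2,0.7,-28,0,0,0,-1,0.2,0.7,-30,0,0,0,-1,0.2,0.7,-31,0,0,0,-1,0.2,0.7,-32,0,0,0,-1,0.2,0.7,-32,0,0,0]'

```text
time: 49.2
tcp_pos: [0.5305, 0.0335, 0.1075]
tool_rot: [0.0, 0.599, 0.801, 0.0]
wrist_force: [-1.6, -0.9, 8.8]
grip_width: 0.0131
```

Contact at the seating height; press slightly more, release, and back off for a check.

>>> play_rows --series '[-1,0,0,-1,0,0,0,-1,0,0,-1,0,0,0,0,0,0,0,0,0,0,0,0,0,0,0,0,0,0,0,0,0,0,0,0,0,0,0,30,0,0,0,0,0,0,70,0,0,0,0,0,0,120,0,0,0,0,0,-23,120,0,0,0,0,0,-23,120,0,0,0,0,0,-23,120,0,0,0]'

```text
time: 50.3
tcp_pos: [0.5302, 0.0105, 0.2266]
tool_rot: [-0.0, 0.6, 0.8, -0.0]
wrist_force: [-0.2, 0.4, 0.3]
grip_width: 0.0427
```

```bash
python3 - <<'E'
from h import *
for i in range(2): d=snap('wrist','pics/19.png');print(*pose())
print('if seated z0=.085,z1=.125:');show(pinfit(d,.085,.125))
print('if 6mm high:');show(pinfit(d,.091,.131))
show(rects(d,'blue',.081,1500));show(rects(d,'alu',.015,3000))
s=snap('side');show(pinfit(s,.085,.125));show(rects(s,'red',.1,10))
for q in ('gauge_center','gauge_pin1_grip','part1_center','fixture'):print(q,[(np.round(x['box']).tolist(),round(x['confidence'],2)) for x in boxes_of(q,'side')][:4])
E
```

```text
[530.1  10.9 226.2] 106.37 [-1.1e-03  1.0e-04 -1.0e+00] 42.7 50.35 [-0.  -0.6 -0.3]
[530.1  11.1 226. ] 106.39 [-0.0014  0.     -1.    ] 42.9 50.4 [0.5 0.3 0.2]
if seated z0=.085,z1=.125:
[528.98968278  35.0097572 ] [-1.  -1.   1.   0.9] [255.5 141.5 275.5 169.5]
[542.55852637  -9.97250656] [-0.4 -1.2  0.4  1.1] [255.5 198.5 275.5 232.5]
if 6mm high:
[528.5062441   36.06383013] [-1.2 -1.4  1.2  1.3] [255.5 141.5 275.5 169.5]
[541.74510532  -7.8244422 ] [-0.7 -1.6  0.7  1.5] [255.5 198.5 275.5 232.5]
[379.1 -26.9] 33.4 [55.6, 147.9] [ 72. 169.]
[536.5  11.4] 106.3 [49.2, 129.0] [264. 176.]
[418.8 109.5] 35.8 [28.4, 70.6] [146.  15.]
[536.5  12.3] 106.5 [75.9, 179.1] [264. 149.]
[-712.05880086 2130.83046018] [  8.7  10.9  -8.8 -10.1] [13.5 -0.5 35.5 27.5]
[ 397.97781639 2034.64896796] [ 10.5   6.3 -10.6  -5.8] [181.5  -0.5 205.5  18.5]
[336.08534879 640.69397687] [ 18.9  23.3 -19.2 -22. ] [161.5  66.5 204.5 122.5]
[ 97.58407548 676.48783362] [ 32.9  10.8 -33.4  -9.5] [ 88.5  79.5 160.5 110.5]
[649.34237384 516.80923138] [ 3.5  1.5 -3.6 -1.4] [257.5  95.5 268.5 109.5]
[528.28187529  35.
[... 177 characters left out ...]
[126. 358.]
[542.1  -2.9] 79.4 [14.6, 66.6] [253. 182.]
[527.5  44.8] 80.4 [18.5, 75.7] [246. 173.]
[642.7 528.1] 93.6 [33.9, 122.0] [263. 104.]
[101.3 704.6] 179.9 [272.4, 290.4] [126.  96.]
[336.4 686.5] 93.8 [166.0, 558.5] [183.  94.]
[ 276.8 1027.5] 39.6 [53.1, 159.1] [172.  64.]
[ 363.3 2077. ] 100.2 [144.3, 517.3] [191.  11.]
[-724.7 2213. ] 108.8 [126.1, 841.6] [26. 12.]
gauge_center [([155.0, 204.0, 219.0, 246.0], 0.84), ([232.0, 176.0, 265.0, 201.0], 0.58), ([189.0, 180.0, 215.0, 198.0], 0.55)]
gauge_pin1_grip [([248.0, 176.0, 255.0, 190.0], 0.64), ([238.0, 175.0, 268.0, 200.0], 0.43)]
part1_center [([236.0, 175.0, 266.0, 205.0], 0.61)]
fixture [([228.0, 174.0, 272.0, 227.0], 0.64)]
```

```bash
python3 -c "
from h import *
print(ctrl.job_done(),*pose())"
```

```text
the job is handed in; nothing more can be done
the job is handed in; nothing more can be done
```

The job is done and handed in at about 50 s of the 208 s allowed. I lifted the blue gauge plate onto the mat and hung all three aluminium plates on the two pins. Then I put the gauge plate back on top, same side up, and pushed both red-handled pins through the brass holes.

- **Stack:** The second and third plates and the gauge plate each stopped with 7–11 N of contact force at the height expected for fully seated. The first plate showed no clear contact force when I lowered it. I pressed it 2 mm further before releasing, and the later plates landed at their expected heights on top of it.
- **Gauge pins:** The two pins seated with about 23 N and 9 N of contact force, both at the height where the collar meets the plate. The second was pressed 1 mm further before release.
- **Last camera check:** With the gripper clear, both handles fitted upright positions over the brass holes, about 47 mm apart. The holes are nominally 48 mm apart. The gauge plate was centred on the fixture within about 1 mm.
- **Unclear or failed checks:**
  - The networks' boxes for the gauge pins were partly false or missed one, so I relied on colour fits and contact forces instead.
  - The wrist camera's calibration wandered by about 1 mm, so I aligned the plates using differences within one picture.
  - I had used all my picture views before seating the pins, so the final state was checked by measurement only.

I saw no knocked plate or grip slip, and I moved none of the other things on the bench.

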